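# Take two piles of kitchen jars apart and stand each on its own mat

### The arm

A 7-joint arm with a two-finger parallel gripper is mounted at the origin on a cart in front of the work surface, level with it; the furniture and walls round the work are solid. World frame = base frame: x ahead of the robot, y to its left, z up, the work surface at z = 0. Lengths are in mm, angles in rad, forces in N, time in s.
With the tool pointing down it reaches from about 400 to 850 mm from the base axis. Payload 4.5 kg.
Tool frame: the origin (TCP) lies at the very end of the fingers, on their centre line; the grasp point (between the pads) lies grip_point_offset behind it (grip_point_offset is the distance from the TCP to the grasp point, in mm); z points along the fingers, x is the direction in which the jaws open and shut, and the axes are right-handed (so a half turn about z gives the same grasp; the last joint's range is limited). The gripper opens to 85 mm and grips with 20 to 120 N. Pads are 22 mm wide; open, the fingers measure 114 mm over their backs; the gripper's body (76 mm by 85 mm) begins 54 mm behind the grasp point. The pads swing forward as they close: fully open they stand 13 mm farther back than shut.
Start: joints at [-1.254, 0.689, -0.195, 1.565, 0.157, 0.902, -0.215], TCP at [174.383, 600.204, 231.317] pointing down, gripper open.
Joint ranges: [-3.01, 3.01], [-0.46, 2.08], [-1.47, 1.51], [0.13, 2.56], [-1, 4.14], [0.04, 2.09], [-2.66, 2.66]. Speed limits (rad/s): [2.57, 2.57, 3.14, 3.14, 3.14, 3.14, 3.14].

### API

Orientations are given as a unit quaternion [w, x, y, z].
In Python, from plant import state, snapshot, sign_off, grip_point_offset gives the robot as it stands. The module is installed in compiled form; this text tells all that it offers.
- The arm moves only by the tool move_arm, never from a script. Its arguments are lists of equal length, an entry for each row: "grip": the closure, from -1 (fully open) to 1 (shut); "dp": the shift along the tool's x, y, z in m, a list of three; "roll": the turn about the tool's z in rad. A call has 1 to 8 rows; each row shifts and turns the pose as measured when the row begins, along the tool's axes as they then stand; what a row does not reach is not made up. A row lasts 1/8 s, in which the tool goes at most 62.5 mm and 10.7 degrees, less where a joint would pass 70% of its speed; a pose out of reach is approached as far as the arm can. A call is refused whole if a number of a shift passes 0.0625 or a number of a turn 0.188, either way. A call with a gripper value outside its range is refused whole. The fingers move at their own pace and stop on an object; "grip_force" is the grip in N (left out, the last holds). Time passes only in rows, so rows that do not move let the fingers close. It gives the time, the measured TCP pose, the force and the opening at its end, in the units of the state.
- state(): the state, without advancing time (a new reading comes with each control period).
- snapshot(name): name is "side" or "top" or "wrist"; returns a dict with "frame" (480x640x3 uint8, blue, green, red), "z_map" (480x640 float32, mm along the optical axis (not along the pixel's ray), 0 where there is no reading), "mtx" (3x3 intrinsics, pixels), "camera_from_world" (4x4, takes a point from world to camera coordinates); the wrist camera has in their place "hand_eye" (4x4, takes a point from camera to tool coordinates, whose origin is the TCP and whose axes are the tool frame's). Camera axes: x right, y down, z forward; pixel columns grow to the right and rows downward; lengths in mm; the calibration is good to about 2 mm. A picture is of the moment at which its call begins: read the wrist's pose just before it.
- sign_off(): hands the job in, once; it reports no verdict.
The state is a dict: "time": time; "joint_positions": joint angles; "qd": joint speeds; "joint_efforts": joint torques, N m; "tool_pos": TCP position; "tcp_rot": TCP orientation; "ft_force": force on the tool from outside, world axes, zero at the start; "moment": the same for the moment, N m; "gripper_width": finger opening in mm.
Only numpy, scipy, OpenCV 4.12 (cv2) and the standard library are available. Lean on these libraries where they do the work, as an engineer would, in place of code of your own. Each camera call takes 0.05 s, during which the arm holds its last target.

### The job

Take the two piles on the worktop apart and stand each thing upright in the middle of its own wooden mat: the spice jar on the small round mat, the salt shaker on the small square mat, the glass jar on the large round mat and the drinks can on the large square mat. Tip nothing over, and leave the mug and the candle where they are.

Things in the scene. Friction and masses are not known exactly. Their poses are not given: they have to be found in the camera images.
- can: Closed drinks can, 66 mm diameter, 115 mm high, about 0.35 kg, rigid; at the start the salt shaker stands on it. Origin at the centre of its underside, z along its axis (up). Round, may be gripped in any direction.
- jar: Closed glass jar with a dark screw lid and a label, 64 mm diameter over its whole height, 99 mm high, about 0.42 kg; at the start the spice jar stands on its lid. Origin at the centre of its underside, z along its axis (up). Round; the lid is fast.
- spice_jar: Slim spice jar with a screw cap, 46 mm cap (top 20 mm) and 44 mm body diameter, 106 mm high, about 0.11 kg; at the start it stands on the glass jar, its underside 99 mm above the worktop. Origin at the centre of its underside, z along its axis (up). Round; the cap is fast.
- shaker: Steel salt shaker with a domed top, 42 mm diameter (straight-sided up to 66 mm, then rounded), 78 mm high, about 0.12 kg; at the start it stands on the can, its underside 115 mm above the worktop. Origin at the centre of its underside, z along its axis (up).
- small_round_mat: Small round mat, 10 mm thick, plain brown wood with a thin dark double line near its edge, fixed to the worktop (it cannot be moved). Origin at the centre of its underside on the worktop, z up; its top is 10 mm above the origin. 74 mm diameter. Place of the spice jar.
- small_square_mat: Small square mat, 10 mm thick, plain brown wood with a thin dark double line near its edge, fixed to the worktop (it cannot be moved). Origin at the centre of its underside on the worktop, z up; its top is 10 mm above the origin. 74 by 74 mm, sides along its x and y. Place of the salt shaker.
- large_round_mat: Large round mat, 10 mm thick, plain brown wood with a thin dark double line near its edge, fixed to the worktop (it cannot be moved). Origin at the centre of its underside on the worktop, z up; its top is 10 mm above the origin. 106 mm diameter. Place of the glass jar.
- large_square_mat: Large square mat, 10 mm thick, plain brown wood with a thin dark double line near its edge, fixed to the worktop (it cannot be moved). Origin at the centre of its underside on the worktop, z up; its top is 10 mm above the origin. 104 by 104 mm, sides along its x and y. Place of the drinks can.
- mug: Plain mug standing mouth down among the work, to be left alone: 76 mm diameter, 90 mm high, with a handle; origin on the worktop under it, in the middle of its 108 mm length along y, the cup's axis 16 mm from the origin toward +y, the handle at -y. Loose.
- candle: Candle in a clear glass among the work, to be left alone: 76 mm diameter, 90 mm high, origin at the centre of its underside. Loose.
Mind the look-alikes: they are no part of the job. What is shaped like the jar but blue or pink is not meant. Leave any red look-alike of the shaker alone.

How it is judged (in metres and radians):
At the end, for the whole second after the job is handed in: The spice jar, salt shaker, glass jar and drinks can each stand upright (within 0.1 rad), at rest, on the top of their own mat, centre within 15 mm of the mat's centre; the mug and the candle stand upright within 25 mm of where they were (horizontal distance between spice_jar and small_round_mat below 0.015 m and z of spice_jar in the frame of small_round_mat between 0.006 and 0.015 m and angle between each of spice_jar, shaker, jar, can's own z axis and vertical below 0.1 rad and linear speed of each of spice_jar, shaker, jar, can below 0.02 m/s and angular speed of each of spice_jar, shaker, jar, can below 0.2 rad/s and horizontal distance between shaker and small_square_mat below 0.015 m and z of shaker in the frame of small_square_mat between 0.006 and 0.015 m and horizontal distance between jar and large_round_mat below 0.015 m and z of jar in the frame of large_round_mat between 0.006 and 0.015 m and horizontal distance between can and large_square_mat below 0.015 m and z of can in the frame of large_square_mat between 0.006 and 0.015 m and distance of each of mug, candle from where it was at the start of the episode below 0.025 m and angle between each of mug, candle's own z axis and vertical below 0.2 rad); the robot touches nothing.
It fails at once if one of the four things is tipped over (more than 0.6 rad from upright) (angle between any of spice_jar, shaker, jar, can's own z axis and vertical above 0.6 rad).
It fails at once if the mug or the candle is pushed more than 25 mm or tipped over (distance of any of mug, candle from where it was at the start of the episode above 0.025 m or angle between any of mug, candle's own z axis and vertical above 0.4 rad).
It also fails if it takes over 112 s, if anything falls off the work surface, if the arm or the gripper's body presses on something with over 40 N, if the wrist force passes 120 N, or if a joint passes its speed limit or range.

## Working session

There is one attempt and no reset: what is moved stays moved. The work goes in short steps, Python scripts to look and compute and a tool call to move; the robot and the scene stay as the last step left them, time stands still between calls to the robot, and variables do not carry over. Pictures are saved under pics/ and viewed, and the job is handed in when it is done.

Besides the shell and the picture viewer there is one more tool, called as name(argument=value, ...), one argument or row to a line, values as JSON. move_arm: Moves the arm, as the interface text tells. Its arguments: {"type":"object","properties":{"grip":{"type":"array"},"dp":{"type":"array"},"roll":{"type":"array"},"grip_force":{"type":"number"}},"required":["grip","dp","roll"]}

```bash
mkdir -p pics; ls; cat > h.py <<'E'
import numpy as np, cv2
from plant import state, snapshot, sign_off, grip_point_offset
def pts(s):
    z=s["z_map"].astype(float); K=s["mtx"]; v,u=np.indices(z.shape)
    P=np.stack([(u-K[0,2])/K[0,0]*z,(v-K[1,2])/K[1,1]*z,z],-1)
    T=np.linalg.inv(s["camera_from_world"])
    W=P@T[:3,:3].T+T[:3,3]; W[z==0]=np.nan
    return W
E
python3 - <<'E'
from h import *
s=state(); print(s, grip_point_offset)
for n in("side","top","wrist"):
    c=snapshot(n); cv2.imwrite(f"pics/{n}0.png",c["frame"]); np.savez(f"{n}0.npz",**c)
    print(n,c["mtx"].tolist())
    k="camera_from_world" if n!="wrist" else "hand_eye"
    print(np.round(c[k],3).tolist())
E
```

```text
pics
{'time': 0.0, 'joint_positions': array([-1.25417455,  0.69001579, -0.19452954,  1.56635928,  0.15729189,
        0.90254655, -0.21508452]), 'qd': array([ 1.10960898e-03,  1.79372076e-03,  3.30826145e-04, -2.38473299e-03,
        1.07178515e-04,  2.04168406e-05, -1.14028302e-03]), 'joint_efforts': array([ 4.46919476e-04, -5.39610565e+01, -1.26614694e+00, -1.58544749e+01,
        9.15305136e-03,  9.37623263e-03,  1.60944666e-05]), 'tool_pos': array([174.26999971, 599.50788611, 230.46056453]), 'tcp_rot': array([ 6.31456544e-04,  7.99675188e-01,  6.00432059e-01, -7.33878189e-04]), 'ft_force': array([-0.37940554,  0.28645801, -0.38244511]), 'moment': array([ 0.0157507 ,  0.0122712 , -0.01647788]), 'gripper_width': 85.60630021164893} 18.700000000000003
side [[513.5004254634108, 0.0, 322.6351389948628], [0.0, 513.5004254634108, 239.72190311082912], [0.0, 0.0, 1.0]]
[[-0.982, -0.191, 0.001, 475.876], [-0.135, 0.69, -0.711, 227.142], [0.135, -0.698, -0.703, 864.98], [0.0, 0.0, 0.0, 1.0]]
top [[484.1080385834882, 0.0, 316.1369892181977], [0.0, 484.1080385834882, 239.50105354929784], [0.0, 0.0, 1.0]]
[[0.02, -1.0, -0.008, -153.456], [-0.997, -0.02, -0.068, 513.776], [0.068, 0.009, -0.998, 1247.752], [0.0, 0.0, 0.0, 1.0]]
wrist [[333.29333070477236, 0.0, 322.6017260358065], [0.0, 333.29333070477236, 248.60072948003767], [0.0, 0.0, 1.0]]
[[1.0, -0.0, 0.0, -1.31], [-0.0, 0.951, 0.308, -78.351], [-0.0, -0.308, 0.951, -141.914], [0.0, 0.0, 0.0, 1.0]]
```

View pics/side0.png

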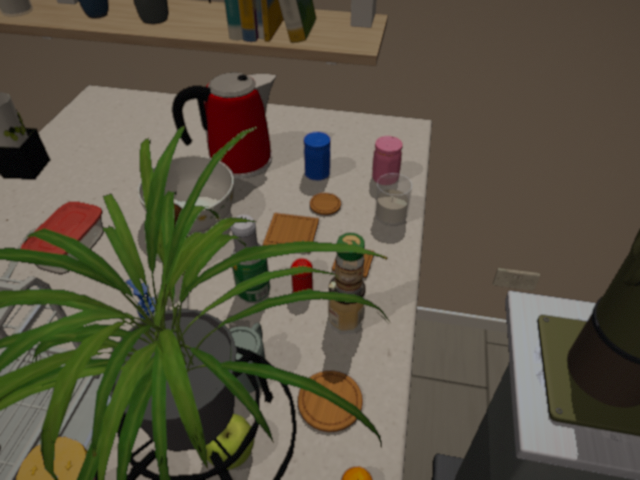

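View pics/top0.png

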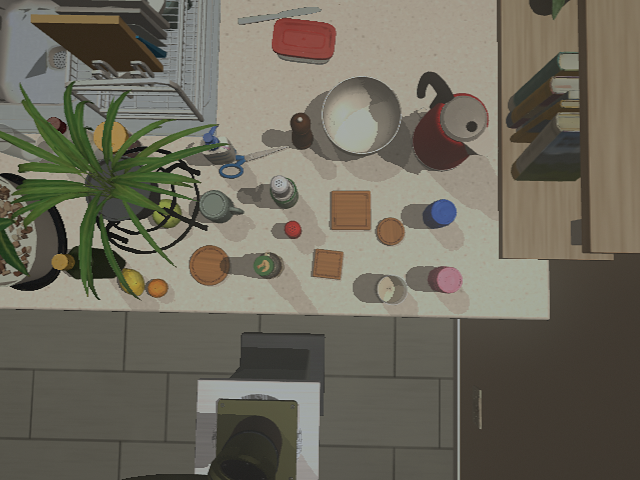

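View pics/wrist0.png

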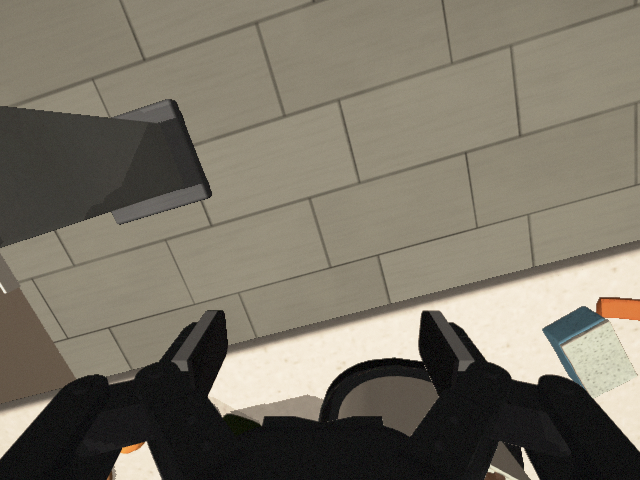

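```bash
python3 - <<'E'
from h import *
a=cv2.imread("pics/top0.png")[160:320,180:480]; cv2.imwrite("pics/topc.png",cv2.resize(a,None,fx=2.66,fy=2.66,interpolation=2))
a=cv2.imread("pics/side0.png")[120:440,220:440]; cv2.imwrite("pics/sidec.png",cv2.resize(a,None,fx=1.85,fy=1.85,interpolation=2))
c=dict(np.load("top0.npz")); W=pts(c)
np.set_printoptions(precision=1,suppress=True)
# height map
h=np.clip(W[...,2],-20,235); cv2.imwrite("pics/toph.png",cv2.resize(np.nan_to_num(h+20).astype(np.uint8)[160:320,180:480],None,fx=2.66,fy=2.66,interpolation=0))
for n,p in dict(table=(320,240),spice=(268,263),shaker=(280,184),lrm=(205,270),lsm=(350,210),ssm=(327,264),srm=(390,231),red=(292,228),mug=(214,200),candle=(388,285)).items(): print(n,W[p[1],p[0]])
E
```

```text
table [ 516.8 -153.3   -0.1]
spice [449.6 -39.4 206.5]
shaker [629.3 -60.3 192.5]
lrm [431.4 145.9  12. ]
lsm [ 596.9 -230.8    9.8]
ssm [ 453.5 -172.9    9.3]
srm [ 543.2 -336.3   12.3]
red [539.9 -83.2  80.5]
mug [605.2 111.7  87.9]
candle [ 402.9 -327.5   48.3]
```

View pics/topc.png

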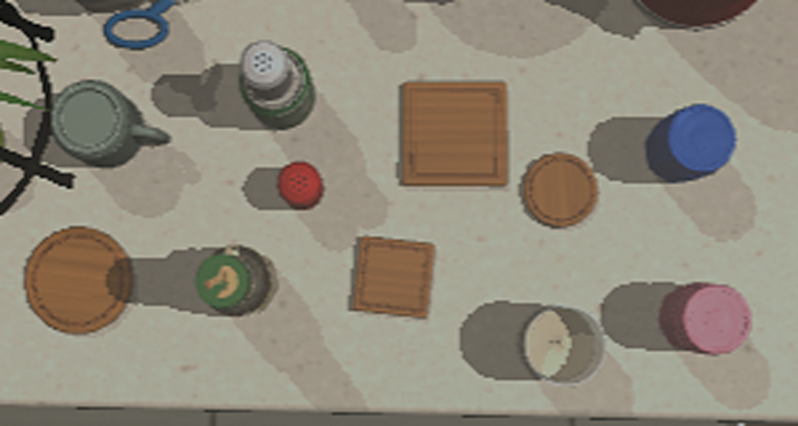

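View pics/sidec.png

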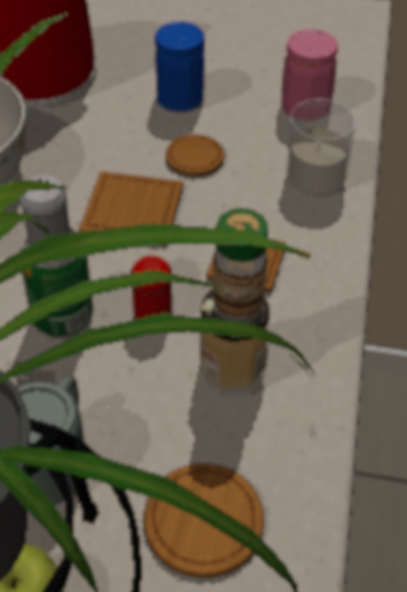

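View pics/toph.png

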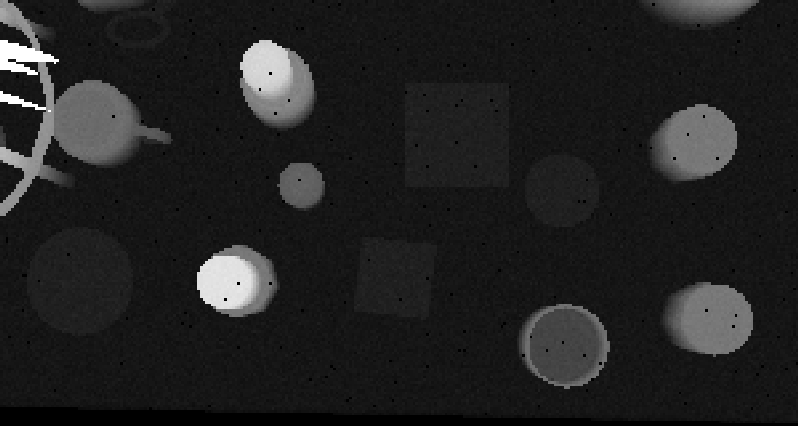

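```bash
python3 - <<'E'
from h import *
from scipy import ndimage as nd
c=dict(np.load("top0.npz")); W=pts(c); Z=W[...,2]
def top(n,x,y,r,lo,hi):
    m=(np.hypot(W[...,0]-x,W[...,1]-y)<r)&(Z>lo)&(Z<hi)
    l,k=nd.label(m); 
    if k==0: print(n,'none');return
    s=nd.sum(m,l,range(1,k+1)); m=l==1+np.argmax(s)
    p=W[m]; (a,b),rad=cv2.minEnclosingCircle(p[:,:2].astype(np.float32)); 
    rect=cv2.minAreaRect(p[:,:2].astype(np.float32))
    q=np.percentile(p[:,:2],[1,99],axis=0)
    print(n,m.sum(),'mean',p.mean(0).round(1),'mid',q.mean(0).round(1),'ext',(q[1]-q[0]).round(1),'circ',round(a,1),round(b,1),round(rad,1),'rect',np.round(rect[0],1),np.round(rect[1],1),round(rect[2],1))
top('spice',450,-40,45,202,215)
top('shaker',629,-60,40,184,200)
top('can',610,-70,70,108,120)
top('jar',450,-50,70,92,104)
top('lrm',441,142,70,5,16)
top('lsm',597,-230,85,5,16)
top('ssm',453,-173,70,5,16)
top('srm',543,-336,60,5,16)
top('red',540,-83,40,60,90)
top('mug',600,111,80,80,95)
top('candle',400,-330,70,80,95)
top('blue',590,-460,80,85,120)
top('pink',420,-460,80,85,120)
# obstacles above 60 in workspace 
for x0 in range(350,760,40):
    print(x0,[ (int(np.nanmax(Z[k])) if (k:=(abs(W[...,0]-x0)<20)&(abs(W[...,1]-y0)<20)).any() else -1) for y0 in range(400,-560,-40)])
E
```

```text
spice 307 mean [444.5 -29.1 206. ] mid [444.  -29.5] ext [41.9 41.9] circ 444.3 -28.9 22.3 rect [443.9 -29.4] [42.1 42.4] 1.0
shaker 246 mean [630.1 -58.  191.2] mid [631.1 -57.6] ext [38.2 37. ] circ 630.8 -57.9 21.1 rect [630.8 -57.9] [38.4 40.3] 55.8
can 166 mean [621.5 -69.5 112.5] mid [628.5 -62.3] ext [51.6 55.5] circ 630.0 -62.3 30.0 rect [624.  -66.3] [41.7 58.1] 38.2
jar 160 mean [449.4 -40.2  99.4] mid [446.7 -35.1] ext [63.1 48.4] circ 446.6 -28.3 31.9 rect [447.1 -34.4] [63.7 50.1] 4.3
lrm 1228 mean [445.3 135.3  11.2] mid [445.  135.1] ext [99.4 97.8] circ 446.3 135.8 54.5 rect [445.1 135.3] [105.2 105.1] 38.8
lsm 1473 mean [ 596.7 -233.3   11.2] mid [ 597.  -233.2] ext [101.6 100.4] circ 597.0 -233.5 71.2 rect [ 597.7 -233.7] [106.6 105.7] 1.1
ssm 758 mean [ 454.3 -175.6   11.1] mid [ 454.8 -175.1] ext [74.8 74.3] circ 453.6 -175.4 50.2 rect [ 455.5 -176.7] [77.8 76.7] 85.5
srm 598 mean [ 543.2 -338.1   11.1] mid [ 543.3 -338. ] ext [68.3 70. ] circ 543.7 -338.7 38.5 rect [ 543.7 -339.5] [71.5 75.5] 11.8
red 224 mean [538.5 -84.3  75.4] mid [538.6 -84. ] ext [39.7 37.7]
[... 1045 characters left out ...]
83, 70, 13, 10, 8, 8, 18, 15, 8, 8, 7, 280]
550 [419, 425, 424, 429, 430, 407, 460, 465, 464, 454, 9, 7, 85, 76, 10, 19, 17, 16, 18, 18, 8, 104, 107, 281]
590 [414, 421, 416, 392, 418, 455, 466, 463, 362, 73, 9, 185, 118, 8, 7, 18, 17, 17, 13, 16, 7, 106, 105, 281]
630 [423, 420, 435, 437, 418, 454, 469, 472, 469, 8, 10, 199, 197, 9, 7, 20, 16, 20, 8, 6, 9, 105, 103, 281]
670 [425, 456, 455, 452, 416, 423, 440, 443, 440, 425, 7, 185, 185, 10, 9, 9, 9, 9, 7, 7, 9, 9, 8, 280]
710 [377, 458, 456, 455, 419, 412, 415, 399, 423, 421, 8, 8, 8, 10, 9, 6, 93, 91, 9, 8, 91, 205, 212, 279]
750 [446, 453, 448, 451, 414, 410, 121, 191, 189, 16, 13, 12, 157, 160, 94, 95, 94, 93, 95, 8, 208, 219, 225, 473]
```

```bash
python3 - <<'E'
from h import *
c=dict(np.load("top0.npz")); W=pts(c); Z=W[...,2]
P=W[(Z>100)&(W[...,1]>40)&(W[...,0]>100)]
r=np.hypot(P[:,0],P[:,1]); a=np.degrees(np.arctan2(P[:,1],P[:,0]))
for k in range(0,90,5):
    m=(a>=k)&(a<k+5)
    if m.any():
        q=P[m]; i=np.argsort(r[m])[:3]; print(k,m.sum(),'zmax',q[:,2].max().round(),'zmin',q[:,2].min().round(),'near',q[i].round(0).tolist(), 'rmin',r[m].min().round())
print("near lrm")
d=np.hypot(P[:,0]-445,P[:,1]-135); 
for k in range(0,180,15):
    m=(d>=k)&(d<k+15)
    if m.any(): print(k,m.sum(),P[m][:,2].min().round(),P[m][:,2].max().round(),P[m].mean(0).round())
E
```

```text
0 82 zmax 425.0 zmin 321.0 near [[673.0, 56.0, 343.0], [673.0, 58.0, 342.0], [674.0, 55.0, 341.0]] rmin 675.0
5 1442 zmax 472.0 zmin 101.0 near [[549.0, 57.0, 454.0], [551.0, 62.0, 456.0], [551.0, 61.0, 454.0]] rmin 552.0
10 5773 zmax 473.0 zmin 100.0 near [[534.0, 133.0, 381.0], [535.0, 132.0, 378.0], [535.0, 131.0, 375.0]] rmin 551.0
15 6483 zmax 463.0 zmin 100.0 near [[436.0, 134.0, 307.0], [438.0, 135.0, 306.0], [438.0, 135.0, 311.0]] rmin 456.0
20 6146 zmax 456.0 zmin 101.0 near [[479.0, 175.0, 347.0], [481.0, 177.0, 348.0], [483.0, 176.0, 348.0]] rmin 510.0
25 5678 zmax 471.0 zmin 100.0 near [[370.0, 198.0, 317.0], [372.0, 199.0, 321.0], [372.0, 200.0, 323.0]] rmin 419.0
30 2269 zmax 471.0 zmin 102.0 near [[383.0, 237.0, 458.0], [383.0, 238.0, 459.0], [385.0, 237.0, 457.0]] rmin 451.0
35 1063 zmax 420.0 zmin 101.0 near [[367.0, 301.0, 271.0], [367.0, 304.0, 269.0], [369.0, 302.0, 273.0]] rmin 474.0
40 1095 zmax 267.0 zmin 100.0 near [[414.0, 376.0, 131.0], [412.0, 380.0, 102.0], [412.0, 379.0, 129.0]] rmin 560.0
45 1837 zmax 205.0 zmin 100.0 near [[423.0, 504.0, 196.0], [425.0, 502.0, 200.0], [428.0, 505.0, 200.0]] rmin 658.0
50 838 zmax 507.0 zmin 100.0 near [[100.0, 124.0, 493.0], [100.0, 126.0, 485.0], [100.0, 127.0, 489.0]] rmin 160.0
55 239 zmax 139.0 zmin 103.0 near [[392.0, 565.0, 137.0], [394.0, 563.0, 132.0], [389.0, 568.0, 139.0]] rmin 687.0
near lrm
0 28 306.0 327.0 [446. 142. 318.]
15 36 325.0 343.0 [459. 152. 332.]
30 44 335.0 349.0 [471. 162. 343.]
45 46 344.0 353.0 [483. 171. 348.]
60 68 121.0 356.0 [497. 181. 298.]
75 275 117.0 386.0 [468. 199. 278.]
90 423 103.0 471.0 [477. 199. 345.]
105 817 100.0 471.0 [492. 212. 382.]
120 791 116.0 466.0 [539. 191. 368.]
135 721 118.0 454.0 [551. 221. 321.]
150 1272 117.0 467.0 [563. 204. 336.]
165 1217 120.0 473.0 [568. 214. 357.]
```

```bash
python3 - <<'E'
from h import *
a=cv2.imread("pics/top0.png")[70:310,0:260]; cv2.imwrite("pics/plant.png",cv2.resize(a,None,fx=2.5,fy=2.5,interpolation=2))
E
```

```text
(no output)
```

View pics/plant.png

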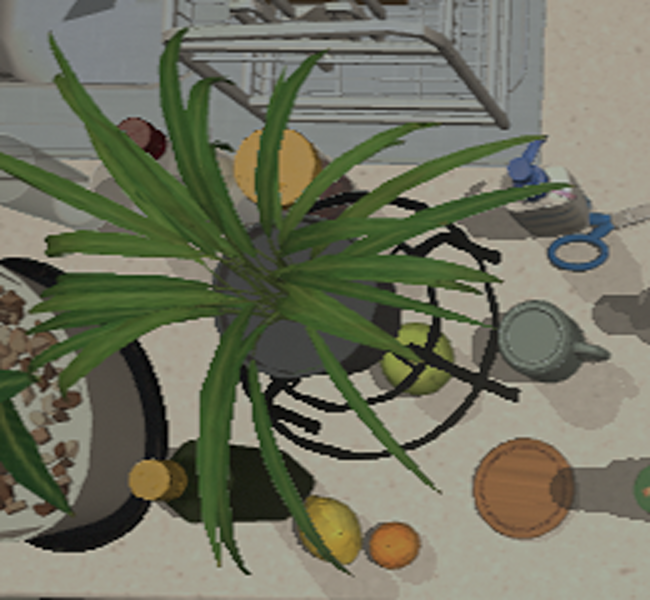

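move_arm(
  grip=[-1,-1,-1,-1,-1,-1],
  dp=[
    [0,0,-0.05],
    [0,0,-0.06],
    [0,0,-0.06],
    [0,0,-0.06],
    [0,0,-0.06],
    [0,0,-0.06],
  ],
  roll=[0,0,0,0,-0.14,-0.14],
)

```text
time: 0.9
tool_pos: [174.2, 598.1, 583.7]
tcp_rot: [0.005, 0.705, 0.709, -0.008]
ft_force: [-0.2, 2.3, 1.1]
gripper_width: 85.1
```

move_arm(
  grip=[-1,-1,-1,-1,-1,-1,-1,-1],
  dp=[
    [-0.05,0.03,0],
    [-0.05,0.03,0],
    [-0.05,0.03,0],
    [-0.05,0.03,0],
    [-0.05,0.03,0],
    [-0.058,0.018,0],
    [-0.058,0.018,0],
    [-0.058,0.018,0],
  ],
  roll=[0,0,0,0,0,0,0,0],
)

```text
time: 1.9
tool_pos: [386.4, 171.8, 587.5]
tcp_rot: [-0.0, 0.703, 0.712, -0.002]
ft_force: [1.7, -0.5, 0.9]
gripper_width: 85.5
```

move_arm(
  grip=[-1,-1,-1,-1,-1,-1],
  dp=[
    [-0.055,0.015,0],
    [-0.055,0.015,0],
    [-0.055,0.015,0],
    [-0.04,0.013,0],
    [0,0,0.0],
    [0,0,0],
  ],
  roll=[0,0,0,0,0,0],
)

```text
time: 2.65
tool_pos: [446.7, -44.2, 586.6]
tcp_rot: [-0.001, 0.706, 0.708, -0.004]
ft_force: [0.0, 1.0, -0.0]
gripper_width: 85.2
```

```bash
cat >> h.py <<'E'
from scipy.spatial.transform import Rotation as R
def tool():
    s=state(); q=s["tcp_rot"]; return R.from_quat([q[1],q[2],q[3],q[0]]).as_matrix(), s["tool_pos"]
def wristpts():
    Rm,p=tool(); c=snapshot("wrist"); z=c["z_map"].astype(float); K=c["mtx"]; v,u=np.indices(z.shape)
    P=np.stack([(u-K[0,2])/K[0,0]*z,(v-K[1,2])/K[1,1]*z,z],-1)
    H=c["hand_eye"]; T=P@H[:3,:3].T+H[:3,3]; W=T@Rm.T+p; W[z==0]=np.nan
    return c,W
def go(x,y,z):
    Rm,p=tool(); print("at",p.round(1),"dp",(Rm.T@(np.array([x,y,z])-p)).round(1),"yaw",np.degrees(np.arctan2(Rm[1,0],Rm[0,0])).round(2))
E
python3 - <<'E'
from h import *
c,W=wristpts(); cv2.imwrite("pics/w1.png",c["frame"]); go(444,-29,250)
Z=W[...,2]
print(state()["joint_positions"].round(2))
for lo,hi in((190,215),(80,104),(60,90),(6,15)):
    m=(Z>lo)&(Z<hi); n,l,st,ct=cv2.connectedComponentsWithStats(m.astype(np.uint8))
    for i in range(1,n):
        if st[i,4]>150:
            p=W[l==i]; q=np.percentile(p[:,:2],[0.5,99.5],axis=0); print(lo,st[i].tolist(),q.mean(0).round(1),(q[1]-q[0]).round(1),np.median(p[:,2]).round(1))
E
```

```text
at [446.7 -44.3 586.6] dp [ 16.9  -0.4 336.6] yaw 90.19
[-0.07  0.19  0.08  1.33 -0.01  1.63  1.59]
190 [577, 171, 28, 45, 702] [445.3 381.9] [65.5 39.5] 198.2
190 [320, 180, 29, 29, 661] [446.1 -29.9] [43.4 42.7] 203.5
190 [470, 253, 35, 51, 341] [587.4 231.7] [85.9 45.8] 202.8
190 [308, 290, 17, 17, 160] [632.  -57.6] [27.9 27.1] 191.7
190 [52, 333, 84, 51, 2374] [ 750.3 -473. ] [ 96.8 126.5] 205.1
80 [149, 136, 43, 43, 361] [ 396.  -332.8] [73.9 75.1] 88.0
80 [79, 155, 40, 35, 1067] [ 422.3 -468.3] [61.7 61.6] 97.4
80 [533, 168, 21, 39, 269] [447.6 372.1] [66.7 33.5] 91.8
80 [316, 170, 34, 29, 252] [441.6 -28.9] [49.5 62.3] 97.5
80 [614, 211, 26, 70, 483] [564.  563.6] [142.6  80.4] 93.4
80 [104, 240, 36, 32, 863] [ 586.9 -453.8] [61.6 61.8] 97.5
80 [382, 242, 37, 35, 970] [596.4 112.2] [70.7 70.7] 86.3
80 [300, 261, 32, 22, 199] [619.2 -61.3] [38.5 63.4] 98.2
80 [103, 309, 65, 50, 573] [ 766.2 -454.1] [108.5 118. ] 92.7
80 [378, 310, 33, 19, 196] [730.5 106.1] [35.7 66.5] 92.6
80 [211, 316, 66, 78, 449] [ 829.4 -227.4] [198.5 151.8] 86.4
60 [149, 136, 46, 43, 678] [ 395.3 -332.6]
[... 673 characters left out ...]
289, 327, 20, 15, 165] [ 782.1 -101.7] [28.7 43.6] 71.3
60 [406, 380, 10, 50, 235] [973.4 168.2] [147.8   9.3] 73.5
6 [608, 152, 32, 18, 226] [401.5 581.5] [34. 58.] 7.9
6 [384, 157, 50, 50, 1936] [446.8 134.3] [101.  100.6] 9.3
6 [246, 167, 36, 38, 1179] [ 455.9 -175.4] [76.  74.8] 9.2
6 [176, 210, 33, 32, 828] [ 545.3 -337.9] [70.7 70.7] 9.3
6 [0, 217, 54, 182, 634] [ 770.9 -761.3] [481.2   6.7] 10.7
6 [216, 227, 49, 44, 1986] [ 599.1 -233.3] [102.3 102.3] 9.4
6 [604, 260, 31, 21, 197] [645.6 635.6] [46.8 73.5] 8.3
6 [361, 282, 40, 25, 301] [710.3  89.2] [61.6 87.6] 8.5
6 [123, 293, 59, 39, 188] [ 759.3 -456.2] [ 98.9 127.7] 11.0
6 [225, 320, 41, 43, 1164] [ 836.2 -238.8] [114.9  95.8] 8.5
```

View pics/w1.png

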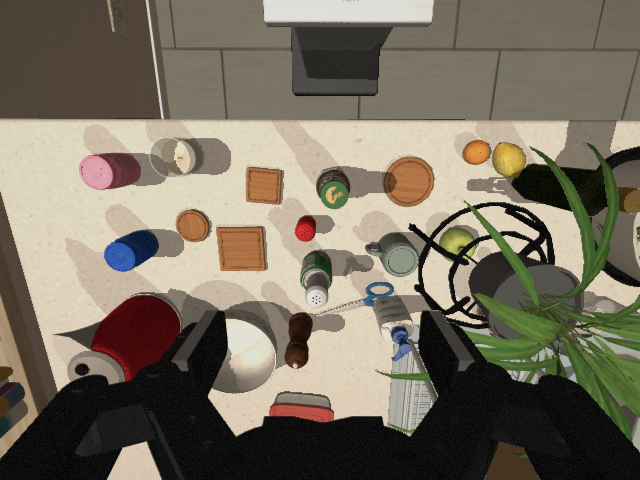

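move_arm(
  grip=[-1,-1,-1,-1,-1,-1,-1],
  dp=[
    [0.007,0,0.06],
    [0.007,0,0.06],
    [0,0,0.06],
    [0,0,0.06],
    [0,0,0.05],
    [0,0,0.02],
    [0,0,0],
  ],
  roll=[0,0,0,0,0,0,0],
)

```text
time: 3.58
tool_pos: [446.7, -19.6, 270.3]
tcp_rot: [0.001, 0.698, 0.716, 0.001]
ft_force: [0.1, 0.1, -0.6]
gripper_width: 85.5
```

```bash
python3 - <<'E'
from h import *
c,W=wristpts(); cv2.imwrite("pics/w2.png",c["frame"]); go(445,-29.5,147)
Z=W[...,2]
for lo,hi in((195,212),):
    m=(Z>lo)&(Z<hi)&(np.hypot(W[...,0]-445,W[...,1]+30)<40); 
    p=W[m]; q=np.percentile(p[:,:2],[0.5,99.5],axis=0); print(m.sum(),q.mean(0).round(1),(q[1]-q[0]).round(1),np.median(p[:,2]).round(1))
E
```

```text
at [447.3 -19.6 271.1] dp [ -9.8  -3.  124.1] yaw 91.39
3438 [445.9 -29.3] [43.4 42.7] 203.6
```

View pics/w2.png

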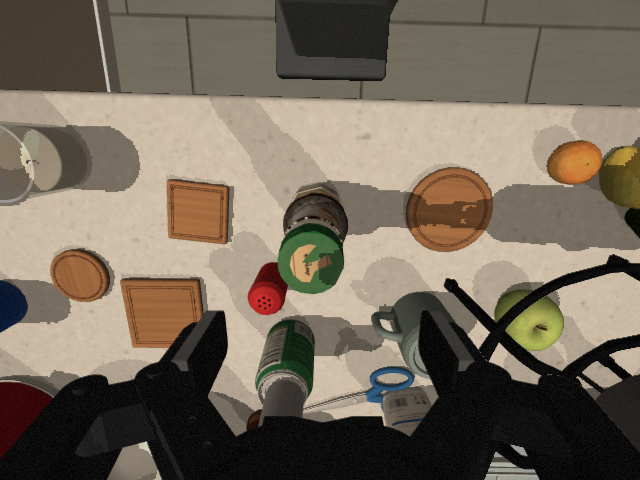

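move_arm(
  grip=[-1,-1,-1,-1,-1,-1],
  dp=[
    [-0.01,-0.001,0],
    [0,0,0.0],
    [0,0,0.03],
    [0,0,0.04],
    [0,0,0.02],
    [0,0,0],
  ],
  roll=[0.024,0,0,0,0,0],
)

```text
time: 4.38
tool_pos: [453.9, -30.2, 185.1]
tcp_rot: [0.007, 0.708, 0.706, 0.008]
ft_force: [0.6, -0.7, -0.4]
gripper_width: 85.2
```

```bash
python3 - <<'E'
from h import *
go(445.5,-29.5,147)
E
```

```text
at [453.9 -30.2 185.1] dp [ 0.6 -9.2 37.9] yaw 89.87
```

move_arm(
  grip=[-1,-1,-1,-1,-1],
  dp=[
    [0,-0.009,0],
    [0,0,0.015],
    [0,0,0.015],
    [0,0,0.008],
    [0,0,0],
  ],
  roll=[0,0,0,0,0],
)

```text
time: 5.0
tool_pos: [447.4, -30.4, 151.4]
tcp_rot: [0.01, 0.708, 0.706, 0.011]
ft_force: [0.2, -0.5, 0.3]
gripper_width: 85.3
```

```bash
cat >> h.py <<'E'
_go=go
def go(x,y,z):
    _go(x,y,z); Rm,_=tool(); print("tilt",Rm[:2,2].round(4),"ft",state()["ft_force"].round(1),state()["joint_positions"].round(2),state()["gripper_width"])
E
python3 - <<'E'
from h import *
go(445.5,-29.5,147)
E
```

```text
at [447.4 -30.4 151.4] dp [ 0.9 -2.   4.3] yaw 89.81
tilt [0.0309 0.0013] ft [ 0.2 -0.5  0.3] [-0.04  0.61  0.02  2.2  -0.03  0.31  1.56] 85.2827981373728
```

move_arm(
  grip=[-1,1,1,1,1,1,1],
  dp=[
    [0.001,-0.002,0.004],
    [0,0,0],
    [0,0,0],
    [0,0,0],
    [0,0,0],
    [0,0,0],
    [0,0,0],
  ],
  roll=[0,0,0,0,0,0,0],
  grip_force=30,
)

```text
time: 5.88
tool_pos: [446.0, -29.3, 148.5]
tcp_rot: [0.011, 0.708, 0.706, 0.012]
ft_force: [-0.1, 0.0, 1.8]
gripper_width: 44.3
```

```bash
python3 - <<'E'
from h import *
go(445.5,-29.5,247)
E
```

```text
at [446.  -29.3 148.5] dp [ -0.    2.8 -98.4] yaw 89.81
tilt [0.0333 0.0013] ft [-0.1  0.   1.8] [-0.05  0.61  0.02  2.21 -0.03  0.29  1.56] 44.318501194641776
```

move_arm(
  grip=[1,1,1,1,1,1],
  dp=[
    [0,0,-0.015],
    [0,0,-0.03],
    [0,0,-0.03],
    [0,0,-0.03],
    [0,0,0],
    [0,0,0],
  ],
  roll=[0,0,0,0,0,0],
)

```text
time: 6.62
tool_pos: [440.8, -29.5, 254.7]
tcp_rot: [0.01, 0.708, 0.706, 0.011]
ft_force: [-0.4, -0.1, -1.2]
gripper_width: 44.2
```

```bash
python3 - <<'E'
from h import *
go(544.5,-338,240)
E
```

```text
at [440.8 -29.5 254.7] dp [-308.1  104.3   17.3] yaw 89.81
tilt [0.0287 0.0012] ft [-0.4 -0.1 -1.2] [-0.06  0.41  0.04  2.09 -0.03  0.61  1.56] 44.18966783042236
```

move_arm(
  grip=[1,1,1,1,1,1,1,1],
  dp=[
    [-0.025,0.008,0],
    [-0.045,0.015,0],
    [-0.05,0.017,0],
    [-0.05,0.017,0],
    [-0.05,0.017,0],
    [-0.04,0.013,0],
    [-0.02,0.007,0],
    [0,0,0],
  ],
  roll=[0,0,0,0,0,0,0,0],
)

```text
time: 7.62
tool_pos: [531.9, -314.9, 241.3]
tcp_rot: [-0.001, 0.706, 0.708, 0.006]
ft_force: [-0.3, -0.4, -1.0]
gripper_width: 44.3
```

```bash
python3 - <<'E'
from h import *
go(544.5,-338,240)
c,W=wristpts(); cv2.imwrite("pics/w3.png",c["frame"])
E
```

```text
at [ 531.9 -314.9  241.3] dp [-23.1  12.6   1.1] yaw 90.11
tilt [0.0071 0.0098] ft [-0.3 -0.4 -1. ] [ 0.46  0.66  0.01  1.58 -0.03  0.89  2.06] 44.299511012213344
```

View pics/w3.png

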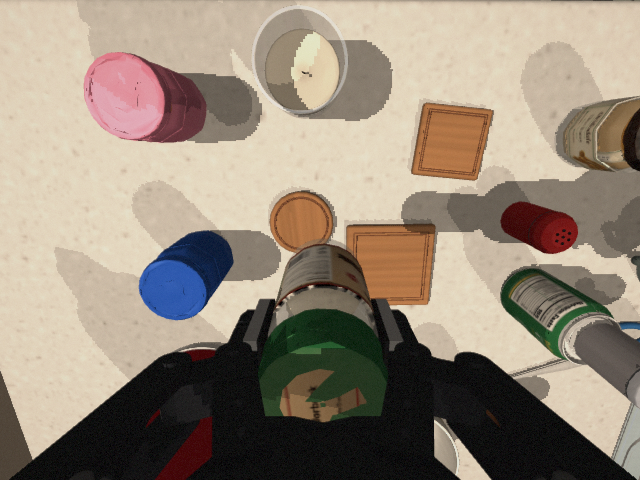

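move_arm(
  grip=[1,1,1,1,1,1],
  dp=[
    [-0.022,0.012,0],
    [0,0,0.03],
    [0,0,0.04],
    [0,0,0.04],
    [0,0,0.02],
    [0,0,0],
  ],
  roll=[0,0,0,0,0,0],
)

```text
time: 8.43
tool_pos: [543.3, -320.5, 104.2]
tcp_rot: [-0.008, 0.702, 0.712, 0.008]
ft_force: [-1.0, 0.7, -1.4]
gripper_width: 44.0
```

```bash
python3 - <<'E'
from h import *
go(544.5,-338,60)
E
```

```text
at [ 543.3 -320.5  104.2] dp [-18.5   0.9  43.8] yaw 90.86
tilt [-0.0002  0.0224] ft [-1.   0.7 -1.4] [ 0.47  0.86 -0.01  1.64 -0.03  0.65  2.08] 44.04781549154267
```

move_arm(
  grip=[1,1,1,1,1],
  dp=[
    [-0.018,0.001,0],
    [0,0,0],
    [0,0,0.015],
    [0,0,0.012],
    [0,0,0],
  ],
  roll=[0,0,0,0,0],
)

```text
time: 9.05
tool_pos: [546.1, -338.9, 77.8]
tcp_rot: [-0.006, 0.702, 0.713, 0.009]
ft_force: [-0.4, 0.2, -1.6]
gripper_width: 44.6
```

```bash
python3 - <<'E'
from h import *
go(544.5,-338,60)
E
```

```text
at [ 546.1 -338.9   77.8] dp [ 0.6 -1.7 17.8] yaw 90.89
tilt [0.0034 0.0209] ft [-0.4  0.2 -1.6] [ 0.5   0.91 -0.01  1.62 -0.02  0.62  2.1 ] 44.558642839975825
```

move_arm(
  grip=[1,1,1,1],
  dp=[
    [0,0,0.008],
    [0,0,0.006],
    [0,0,0.002],
    [0,0,0],
  ],
  roll=[0,0,0,0],
)

```text
time: 9.55
tool_pos: [546.4, -338.3, 60.7]
tcp_rot: [-0.006, 0.701, 0.713, 0.009]
ft_force: [0.2, -0.5, -1.6]
gripper_width: 44.4
```

```bash
python3 - <<'E'
from h import *
go(544.5,-338,60)
E
```

```text
at [ 546.4 -338.3   60.7] dp [ 0.3 -1.9  0.7] yaw 90.92
tilt [0.0036 0.0209] ft [ 0.2 -0.5 -1.6] [ 0.5   0.93 -0.01  1.62 -0.02  0.59  2.1 ] 44.43373025850362
```

move_arm(
  grip=[1,1,1],
  dp=[
    [0,-0.001,0.001],
    [0,0,0.001],
    [0,0,0],
  ],
  roll=[0,0,0],
)

```text
time: 9.93
tool_pos: [546.5, -338.4, 60.8]
tcp_rot: [-0.005, 0.701, 0.713, 0.009]
ft_force: [0.3, -0.3, -1.8]
gripper_width: 43.9
```

```bash
python3 - <<'E'
from h import *
go(544.5,-338,60)
E
```

```text
at [ 546.5 -338.4   60.8] dp [ 0.4 -2.   0.8] yaw 90.93
tilt [0.0062 0.0202] ft [ 0.3 -0.3 -1.8] [ 0.5   0.93 -0.01  1.62 -0.02  0.59  2.1 ] 43.94404358753136
```

move_arm(
  grip=[1,1,1],
  dp=[
    [0,-0.002,0.003],
    [0,0,0.002],
    [0,0,0],
  ],
  roll=[0,0,0],
)

```text
time: 10.3
tool_pos: [546.6, -338.6, 60.8]
tcp_rot: [-0.002, 0.701, 0.713, 0.011]
ft_force: [-1.0, -0.4, -0.9]
gripper_width: 44.7
```

```bash
python3 - <<'E'
from h import *
go(544.5,-338,60)
E
```

```text
at [ 546.6 -338.6   60.8] dp [ 0.6 -2.1  0.8] yaw 90.95
tilt [0.0115 0.0186] ft [-1.  -0.4 -0.9] [ 0.5   0.93 -0.01  1.63 -0.02  0.58  2.1 ] 44.66373816567629
```

move_arm(
  grip=[-0.5,-1,-1,-1,-1],
  dp=[
    [0,0,0],
    [0,0,0],
    [0,0,0],
    [0,0,0],
    [0,0,0],
  ],
  roll=[0,0,0,0,0],
)

```text
time: 10.92
tool_pos: [546.5, -338.9, 59.9]
tcp_rot: [-0.002, 0.701, 0.713, 0.011]
ft_force: [-0.4, 0.9, 0.2]
gripper_width: 85.2
```

```bash
python3 - <<'E'
from h import *
go(544.5,-338,60)
c,W=wristpts(); cv2.imwrite("pics/w4.png",c["frame"])
E
```

```text
at [ 546.5 -338.9   59.9] dp [ 0.9 -2.  -0.1] yaw 90.93
tilt [0.0112 0.0185] ft [-0.4  0.9  0.2] [ 0.5   0.93 -0.01  1.63 -0.02  0.58  2.1 ] 85.21768884486791
```

View pics/w4.png

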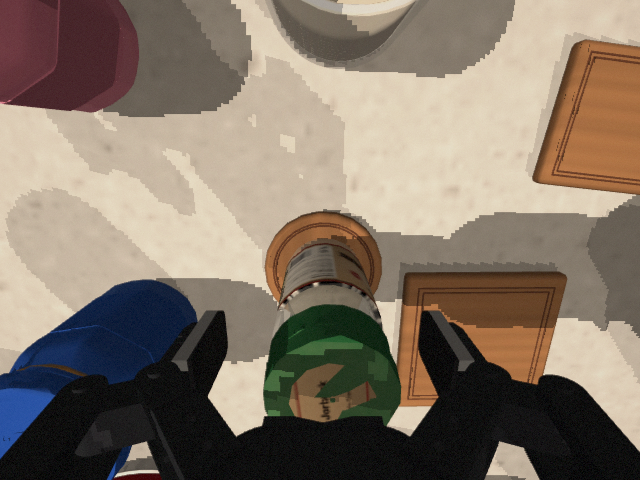

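Spice jar stands on the small round mat. Now rise to above it.

move_arm(
  grip=[-1,-1,-1,-1,-1,-1,-1,-1],
  dp=[
    [0,0,-0.02],
    [0,0,-0.04],
    [0,0,-0.05],
    [0,0,-0.06],
    [0,0,-0.06],
    [0.05,0.015,-0.01],
    [0.06,0.015,0],
    [0,0,0],
  ],
  roll=[0,0,0,0,0,0,0,0],
)

```text
time: 11.98
tool_pos: [573.8, -231.5, 321.9]
tcp_rot: [0.004, 0.702, 0.712, 0.014]
ft_force: [-0.6, -0.4, -1.0]
gripper_width: 85.6
```

```bash
cat >> h.py <<'E'
def find(W,x,y,r,lo,hi):
    Z=W[...,2]; m=((Z>lo)&(Z<hi)&(np.hypot(W[...,0]-x,W[...,1]-y)<r)).astype(np.uint8)
    n,l,st,_=cv2.connectedComponentsWithStats(m)
    if n<2: print("none"); return
    i=1+np.argmax(st[1:,4]); p=W[l==i]; q=np.percentile(p[:,:2],[0.5,99.5],axis=0)
    print(st[i].tolist(),"mid",q.mean(0).round(1),"ext",(q[1]-q[0]).round(1),"z",np.median(p[:,2]).round(1))
E
python3 - <<'E'
from h import *
go(631.3,-57.7,280)
W=pts(snapshot("top")); print("top"); find(W,545,-338,40,105,125); find(W,631,-58,40,180,200); find(W,446,-30,60,90,110)
c,W=wristpts(); cv2.imwrite("pics/w5.png",c["frame"]); print("wrist"); find(W,545,-338,40,105,125); find(W,631,-58,40,180,200); find(W,446,-30,60,90,110)
E
```

```text
at [ 573.8 -231.5  321.9] dp [172.4  58.8  45.8] yaw 90.78
tilt [0.024  0.0143] ft [-0.6 -0.4 -1. ] [ 0.32  0.58  0.01  1.49 -0.03  1.06  1.92] 85.60816604878816
top
[402, 225, 5, 10, 27] mid [ 538.  -355.1] ext [21.6 10.7] z 117.0
[270, 175, 19, 19, 272] mid [631.1 -57.7] ext [41.5 40.5] z 190.4
[256, 252, 26, 27, 542] mid [446.6 -28.9] ext [63.2 60.7] z 99.5
wrist
[201, 165, 46, 44, 1561] mid [ 545.7 -338.4] ext [43.2 43.6] z 114.9
[487, 273, 47, 41, 1493] mid [631.5 -60.3] ext [38.3 37.7] z 189.0
[494, 54, 68, 71, 3653] mid [449.  -29.7] ext [61.3 61.1] z 97.5
```

View pics/w5.png

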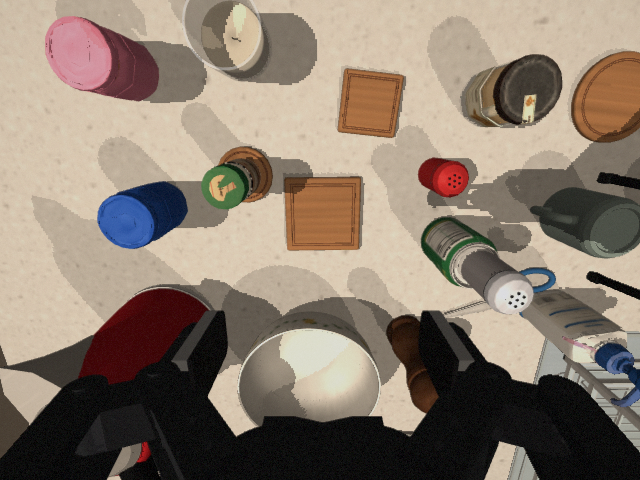

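move_arm(
  grip=[-1,-1,-1,-1,-1,-1],
  dp=[
    [0.05,0.017,0.005],
    [0.05,0.018,0.01],
    [0.045,0.015,0.01],
    [0.015,0.005,0.01],
    [0,0,0.01],
    [0,0,0],
  ],
  roll=[0,0,0,0,0,0],
)

```text
time: 12.82
tool_pos: [625.9, -90.9, 278.6]
tcp_rot: [0.008, 0.713, 0.701, 0.007]
ft_force: [-0.8, -0.8, 0.9]
gripper_width: 85.7
```

```bash
python3 - <<'E'
from h import *
go(631.2,-58,141)
c,W=wristpts(); cv2.imwrite("pics/w6.png",c["frame"]); print("wrist"); find(W,631,-58,40,180,200)
E
```

```text
at [625.9 -90.9 278.6] dp [ 33.3   1.8 137.6] yaw 89.03
tilt [ 0.0212 -0.0024] ft [-0.8 -0.8  0.9] [ 0.05  0.64  0.03  1.51 -0.02  0.97  1.64] 85.71625624886086
wrist
[340, 229, 56, 52, 2265] mid [631.4 -58.3] ext [38.1 40.5] z 189.3
```

View pics/w6.png

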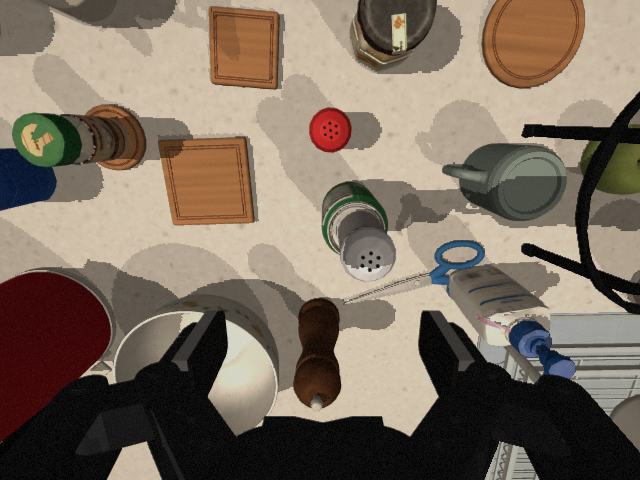

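move_arm(
  grip=[-1,-1,-1,-1,-1,-1],
  dp=[
    [0.03,0.001,0],
    [0.003,0,0],
    [0,0,0.02],
    [0,0,0.03],
    [0,0,0.02],
    [0,0,0],
  ],
  roll=[0,0,0,0,0,0],
)

```text
time: 13.62
tool_pos: [629.9, -73.9, 211.3]
tcp_rot: [0.014, 0.719, 0.694, 0.006]
ft_force: [-0.2, -0.3, 0.1]
gripper_width: 85.3
```

```bash
python3 - <<'E'
from h import *
go(631.2,-58,141)
E
```

```text
at [629.9 -73.9 211.3] dp [16.7 -1.3 70.2] yaw 87.97
tilt [ 0.0284 -0.0125] ft [-0.2 -0.3  0.1] [ 0.02  0.71  0.04  1.6  -0.02  0.81  1.59] 85.33689039124059
```

move_arm(
  grip=[-1,-1,-1,-1],
  dp=[
    [0.018,-0.001,0],
    [0.006,0,0],
    [0,0,0],
    [0,0,0],
  ],
  roll=[-0.02,-0.01,0,0],
)

```text
time: 14.12
tool_pos: [631.5, -49.4, 214.6]
tcp_rot: [0.017, 0.708, 0.705, 0.007]
ft_force: [-0.6, 0.2, 0.2]
gripper_width: 85.4
```

```bash
python3 - <<'E'
from h import *
go(631.2,-58,141)
c,W=wristpts();find(W,631,-58,40,180,200)
E
```

```text
at [631.5 -49.4 214.6] dp [-7.7 -2.8 73.7] yaw 89.74
tilt [ 0.0343 -0.0132] ft [-0.6  0.2  0.2] [-0.02  0.7   0.03  1.6  -0.01  0.81  1.58] 85.43384099030854
[274, 250, 74, 69, 3868] mid [630.9 -58. ] ext [37.2 40.2] z 189.3
```

move_arm(
  grip=[-1,-1,-1,-1,-1,-1],
  dp=[
    [-0.007,0,0],
    [0,0,0],
    [0,0,0.015],
    [0,0,0.02],
    [0,0,0.012],
    [0,0,0],
  ],
  roll=[0,0,0,0,0,0],
)

```text
time: 14.92
tool_pos: [632.3, -58.9, 164.0]
tcp_rot: [0.016, 0.709, 0.705, 0.007]
ft_force: [0.2, 0.4, -0.5]
gripper_width: 85.6
```

```bash
python3 - <<'E'
from h import *
go(631.2,-58,141)
E
```

```text
at [632.3 -58.9 164. ] dp [ 1.2 -1.9 22.9] yaw 89.63
tilt [ 0.0324 -0.0138] ft [ 0.2  0.4 -0.5] [-0.    0.77  0.03  1.64 -0.01  0.7   1.59] 85.61355768697676
```

move_arm(
  grip=[-1,-1,-1,1,1,1,1,1],
  dp=[
    [0.001,-0.001,0.012],
    [0,0,0.009],
    [0,0,0],
    [0,0,0],
    [0,0,0],
    [0,0,0],
    [0,0,0],
    [0,0,0],
  ],
  roll=[0,0,0,0,0,0,0,0],
  grip_force=30,
)

```text
time: 15.92
tool_pos: [633.1, -57.9, 143.0]
tcp_rot: [0.017, 0.709, 0.705, 0.008]
ft_force: [0.5, 0.1, -0.8]
gripper_width: 41.6
```

```bash
python3 - <<'E'
from h import *
go(631.2,-58,240)
E
```

```text
at [633.1 -57.9 143. ] dp [ -1.4   1.5 -97. ] yaw 89.65
tilt [ 0.0354 -0.0137] ft [ 0.5  0.1 -0.8] [-0.    0.79  0.02  1.66 -0.01  0.66  1.59] 41.573859051437225
```

move_arm(
  grip=[1,1,1,1,1,1],
  dp=[
    [0,0,-0.015],
    [0,0,-0.03],
    [0,0,-0.03],
    [0,0,-0.02],
    [0,0,0],
    [0,0,0],
  ],
  roll=[0,0,0,0,0,0],
)

```text
time: 16.68
tool_pos: [629.4, -56.9, 244.0]
tcp_rot: [0.018, 0.709, 0.705, 0.008]
ft_force: [0.5, 0.1, -1.9]
gripper_width: 41.5
```

```bash
python3 - <<'E'
from h import *
go(456,-175.4,220)
E
```

```text
at [629.4 -56.9 244. ] dp [-119.3 -173.5   19.3] yaw 89.62
tilt [ 0.0365 -0.014 ] ft [ 0.5  0.1 -1.9] [-0.01  0.66  0.03  1.58 -0.01  0.86  1.59] 41.50200926898294
```

move_arm(
  grip=[1,1,1,1,1,1,1],
  dp=[
    [-0.015,-0.022,0],
    [-0.028,-0.04,0],
    [-0.03,-0.043,0],
    [-0.028,-0.04,0],
    [-0.015,-0.022,0],
    [0,0,0],
    [0,0,0],
  ],
  roll=[0,0,0,0,0,0,0],
)

```text
time: 17.55
tool_pos: [454.8, -173.2, 233.6]
tcp_rot: [0.014, 0.709, 0.705, 0.006]
ft_force: [0.8, 1.1, 0.1]
gripper_width: 41.7
```

```bash
python3 - <<'E'
from h import *
go(456,-175.4,100)
c,W=wristpts(); cv2.imwrite("pics/w7.png",c["frame"]); find(W,455,-175,80,5,15)
E
```

```text
at [ 454.8 -173.2  233.6] dp [ -0.8  -2.5 133.6] yaw 89.73
tilt [ 0.0277 -0.0111] ft [0.8 1.1 0.1] [ 0.27  0.49 -0.    2.    0.01  0.61  1.83] 41.707153076865524
[290, 174, 71, 70, 4258] mid [ 456.  -175.5] ext [75.1 75.2] z 9.3
```

View pics/w7.png

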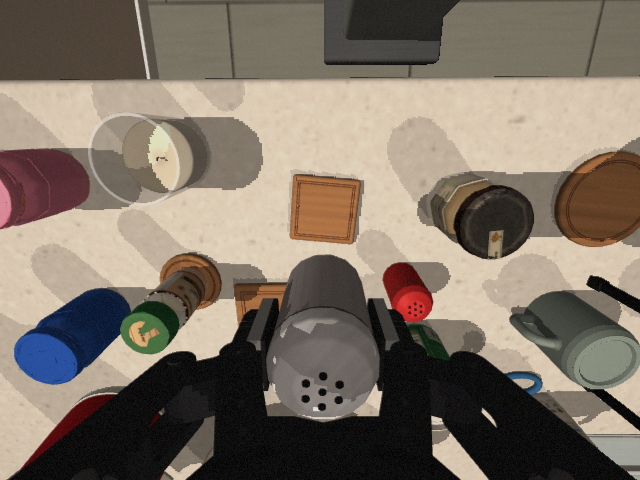

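move_arm(
  grip=[1,1,1,1,1,1],
  dp=[
    [0,0,0.03],
    [0,0,0.04],
    [0,0,0.04],
    [0,0,0.02],
    [0,0,0],
    [0,0,0],
  ],
  roll=[0,0,0,0,0,0],
)

```text
time: 18.35
tool_pos: [469.4, -169.1, 99.9]
tcp_rot: [0.017, 0.704, 0.71, 0.01]
ft_force: [0.8, 0.3, 0.2]
gripper_width: 41.7
```

```bash
python3 - <<'E'
from h import *
go(456.5,-175.4,38)
E
```

```text
at [ 469.4 -169.1   99.9] dp [ -5.6 -15.3  61.4] yaw 90.43
tilt [ 0.0383 -0.0096] ft [0.8 0.3 0.2] [ 0.26  0.74 -0.01  2.1   0.02  0.26  1.82] 41.70866148435502
```

```bash
cat > k.py <<'E'
import numpy as np
from scipy.optimize import fsolve
D=np.array([[.690,1.566,.9025,624.3,230.5],[.19,1.33,1.63,448.9,586.6],[.61,2.21,.29,446.9,148.5],[.41,2.09,.61,441.8,254.7],[.66,1.58,.89,618,241.3],[.93,1.62,.59,643,60.8],[.79,1.66,.66,635.7,143],[.61,2.20,.31,448.4,151.4],[.74,2.10,.26,499,99.9],[.49,2.0,.61,486.7,233.6],[.58,1.49,1.06,618.8,321.9]])
A=[];y=[]
for a,b,c,r,z in D:
    t=[a,a+b,a+b+c]
    A.append([0]+[f(x) for x in t[:2] for f in(np.sin,np.cos)]+[np.sin(t[2]),np.cos(t[2])]);y.append(r)
    A.append([1]+[g(x) for x in t[:2] for g in(np.cos,lambda q:-np.sin(q))]+[np.cos(t[2]),-np.sin(t[2])]);y.append(z)
A=np.array(A);y=np.array(y)
lam=1e-3
p=np.linalg.lstsq(np.vstack([A,lam*np.eye(7)]),np.r_[y,np.zeros(7)],rcond=None)[0]
def fk(a,b,c):
    t=[a,a+b,a+b+c]
    return np.array([[0]+[f(x) for x in t[:2] for f in(np.sin,np.cos)]+[np.sin(t[2]),np.cos(t[2])],[1]+[g(x) for x in t[:2] for g in(np.cos,lambda q:-np.sin(q))]+[np.cos(t[2]),-np.sin(t[2])]])@p
def ik(r,z,tilt=0.03):
    s=fsolve(lambda q:np.r_[(fk(*q)-[r,z])/100,q.sum()-np.pi+tilt],[.7,2.2,.24]); return s
if __name__=="__main__":
    print(p.round(1),np.abs(A@p-y).max().round(1))
    for r,z in((488,38),(488,60),(447,45),(447,55),(447,65),(447,75),(466,45),(466,55),(466,65),(466,80)):print(r,z,ik(r,z).round(3),ik(r,z,0).round(3)[2])
E
python3 k.py
```

```text
[311.5 567.6   8.  341.8  -1.3 300.1   5.2] 3.9
488 38 [0.859 2.142 0.111] 0.164
488 60 [0.814 2.137 0.161] 0.213
447 45 [0.835 2.261 0.016] 0.071
447 55 [0.813 2.258 0.041] 0.095
447 65 [0.79  2.255 0.066] 0.12
447 75 [0.768 2.251 0.093] 0.146
466 45 [0.838 2.205 0.068] 0.122
466 55 [0.817 2.203 0.092] 0.146
466 65 [0.796 2.2   0.116] 0.17
466 80 [0.764 2.194 0.154] 0.206
```

move_arm(
  grip=[1,1,1,1,1,1],
  dp=[
    [-0.006,-0.015,0],
    [0,-0.002,0],
    [0,-0.002,0.015],
    [0,-0.002,0.015],
    [0,0,0.008],
    [0,0,0],
  ],
  roll=[0,0,0,0,0,0],
)

```text
time: 19.1
tool_pos: [450.6, -177.8, 64.3]
tcp_rot: [0.021, 0.705, 0.709, 0.012]
ft_force: [0.1, 0.1, -0.8]
gripper_width: 41.8
```

```bash
python3 - <<'E'
from h import *
go(456.5,-175.4,38)
E
```

```text
at [ 450.6 -177.8   64.3] dp [ 2.7  4.7 26.5] yaw 90.32
tilt [ 0.0461 -0.0124] ft [ 0.1  0.1 -0.8] [ 0.28  0.81 -0.01  2.16  0.03  0.13  1.83] 41.82078513137566
```

move_arm(
  grip=[1,1,1,1,1],
  dp=[
    [0.003,0.004,0],
    [0,0,0.01],
    [0,0,0.01],
    [0,0,0.003],
    [0,0,0],
  ],
  roll=[0,0,0,0,0],
)

```text
time: 19.73
tool_pos: [457.0, -174.9, 40.7]
tcp_rot: [0.022, 0.705, 0.709, 0.012]
ft_force: [-0.9, 0.2, -1.0]
gripper_width: 41.7
```

```bash
python3 - <<'E'
from h import *
go(456.5,-175.4,38)
E
```

```text
at [ 457.  -174.9   40.7] dp [-0.4 -0.6  2.7] yaw 90.33
tilt [ 0.048  -0.0128] ft [-0.9  0.2 -1. ] [ 0.27  0.86 -0.    2.15  0.03  0.08  1.82] 41.73106961247776
```

move_arm(
  grip=[1,1,1],
  dp=[
    [0,0,0.003],
    [0,0,0.002],
    [0,0,0],
  ],
  roll=[0,0,0],
)

```text
time: 20.1
tool_pos: [458.3, -175.1, 38.1]
tcp_rot: [0.023, 0.705, 0.709, 0.013]
ft_force: [-0.3, 0.2, -0.7]
gripper_width: 41.8
```

```bash
python3 - <<'E'
from h import *
go(456.5,-175.4,38)
E
```

```text
at [ 458.3 -175.1   38.1] dp [-0.3 -1.8 -0. ] yaw 90.35
tilt [ 0.0519 -0.0137] ft [-0.3  0.2 -0.7] [ 0.27  0.86 -0.    2.15  0.03  0.07  1.82] 41.77302407028699
```

One more small step to confirm contact, then release.

move_arm(
  grip=[1,1,-0.5,-1,-1,-1],
  dp=[
    [0,-0.002,0.002],
    [0,0,0],
    [0,0,0],
    [0,0,0],
    [0,0,0],
    [0,0,0],
  ],
  roll=[0,0,0,0,0,0],
)

```text
time: 20.85
tool_pos: [458.4, -175.4, 37.2]
tcp_rot: [0.025, 0.704, 0.709, 0.015]
ft_force: [0.0, 0.6, -0.4]
gripper_width: 85.6
```

```bash
python3 - <<'E'
from h import *
go(456.5,-175.4,38)
c,W=wristpts(); cv2.imwrite("pics/w8.png",c["frame"])
E
```

```text
at [ 458.4 -175.4   37.2] dp [ 0.  -1.8 -0.9] yaw 90.37
tilt [ 0.0569 -0.0146] ft [ 0.   0.6 -0.4] [ 0.27  0.86 -0.    2.16  0.03  0.06  1.82] 85.61870603530046
```

View pics/w8.png

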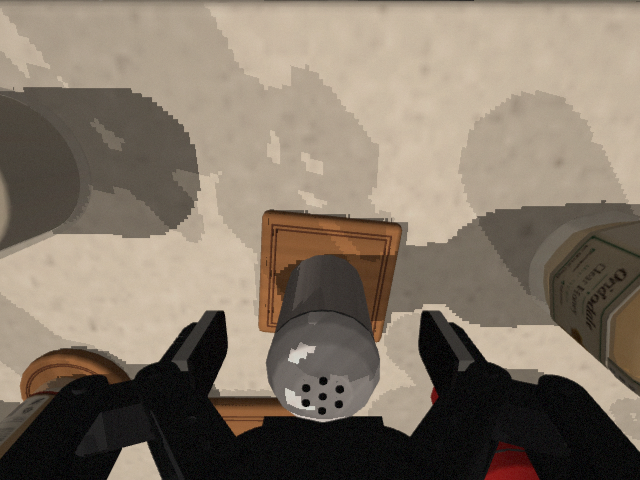

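move_arm(
  grip=[-1,-1,-1,-1,-1,-1,-1],
  dp=[
    [0,0.001,-0.02],
    [0,0.002,-0.04],
    [0,0,-0.06],
    [0,0,-0.06],
    [0,0,-0.06],
    [0,0,-0.03],
    [0,0,0],
  ],
  roll=[0,0,0,0,0,0,0],
)

```text
time: 21.78
tool_pos: [445.6, -171.3, 314.9]
tcp_rot: [0.025, 0.704, 0.709, 0.015]
ft_force: [0.5, -0.2, -1.6]
gripper_width: 85.7
```

```bash
python3 - <<'E'
from h import *
go(446.6,-29,280)
c,W=wristpts(); cv2.imwrite("pics/w9.png",c["frame"]); print("wrist"); find(W,456,-175,40,70,95); find(W,625,-62,60,105,122); find(W,446,-30,60,90,110); 
W=pts(snapshot("top")); print("top"); find(W,446,-30,60,90,110);find(W,625,-62,60,105,122);find(W,456,-175,40,70,95)
E
```

```text
at [ 445.6 -171.3  314.9] dp [1.427e+02 1.000e-01 3.290e+01] yaw 90.38
tilt [ 0.0563 -0.0143] ft [ 0.5 -0.2 -1.6] [ 0.28  0.36 -0.02  1.93  0.01  0.79  1.84] 85.73987957555059
wrist
[305, 193, 36, 36, 1038] mid [ 457.5 -176.1] ext [39.1 40.5] z 84.1
[388, 333, 39, 43, 1104] mid [631.8 -67.5] ext [55.9 45.4] z 111.3
[427, 178, 61, 59, 2742] mid [447.7 -29.4] ext [60.9 61. ] z 97.6
top
[256, 252, 26, 27, 544] mid [445.9 -29.1] ext [61.6 60.7] z 99.6
[271, 178, 25, 25, 489] mid [629.7 -60.5] ext [58.  58.9] z 112.5
none
```

move_arm(
  grip=[-1,-1,-1,-1,-1],
  dp=[
    [0,0,-0.06],
    [0,0,-0.06],
    [0,0,-0.06],
    [0,0,-0.06],
    [0,0,0],
  ],
  roll=[0,0,0,0,0],
)

```text
time: 22.5
tool_pos: [431.0, -167.3, 549.1]
tcp_rot: [0.013, 0.704, 0.71, 0.008]
ft_force: [0.3, -0.3, -0.5]
gripper_width: 85.5
```

```bash
python3 - <<'E'
from h import *
go(446.6,-29,280)
E
```

```text
at [ 431.  -167.3  549.1] dp [140.    8.8 268.5] yaw 90.45
tilt [ 0.0294 -0.0066] ft [ 0.3 -0.3 -0.5] [ 0.27  0.19 -0.    1.43 -0.    1.49  1.85] 85.53117109639166
```

move_arm(
  grip=[-1,-1,-1,-1],
  dp=[
    [0.05,0.005,0],
    [0.05,0.005,0],
    [0.03,0.001,-0.05],
    [0,0,-0.06],
  ],
  roll=[0,0,0,0],
)

```text
time: 23.0
tool_pos: [436.6, -33.2, 645.3]
tcp_rot: [-0.0, 0.705, 0.71, -0.004]
ft_force: [1.8, -0.2, 0.7]
gripper_width: 85.2
```

```bash
python3 - <<'E'
from h import *
go(446.6,-29,280)
E
```

```text
at [436.6 -33.2 645.3] dp [  6.4  12.4 365.2] yaw 90.4
tilt [-0.0063 -0.0063] ft [ 1.8 -0.2  0.7] [ 0.03  0.18 -0.09  1.16  0.02  1.81  1.52] 85.2333454833901
```

move_arm(
  grip=[-1,-1,-1,-1,-1,-1,-1,-1],
  dp=[
    [0.006,0.005,0.05],
    [0,0.005,0.06],
    [0,0,0.06],
    [0,0,0.06],
    [0,0,0.06],
    [0,0,0.06],
    [0,0,0.06],
    [0,0,0.03],
  ],
  roll=[0,0,0,0,0,0,0,0],
)

```text
time: 24.0
tool_pos: [446.4, -27.4, 192.1]
tcp_rot: [-0.003, 0.703, 0.711, -0.006]
ft_force: [0.4, -0.1, 0.1]
gripper_width: 85.6
```

```bash
python3 - <<'E'
from h import *
go(446.6,-29,120)
c,W=wristpts(); find(W,446,-30,60,90,110)
E
```

```text
at [446.4 -27.4 192.1] dp [-1.4  1.2 72.1] yaw 90.63
tilt [-0.0131 -0.0038] ft [ 0.4 -0.1  0.1] [ 0.02  0.54 -0.09  2.12  0.1   0.5   1.43] 85.59908716586665
[282, 212, 84, 82, 5378] mid [447.5 -28.4] ext [60.9 60.3] z 97.7
```

move_arm(
  grip=[-1,-1,-1,-1,-1],
  dp=[
    [-0.001,0.001,0.03],
    [0,0,0.03],
    [0,0,0.01],
    [0,0,0],
    [0,0,0],
  ],
  roll=[0,0,0,0,0],
)

```text
time: 24.68
tool_pos: [440.1, -28.5, 115.4]
tcp_rot: [-0.009, 0.703, 0.711, -0.011]
ft_force: [0.4, 0.0, -0.3]
gripper_width: 85.0
```

```bash
python3 - <<'E'
from h import *
go(447,-28.8,58)
c,W=wristpts(); find(W,446,-30,60,90,110); cv2.imwrite("pics/w10.png",c["frame"])
E
```

```text
at [440.1 -28.5 115.4] dp [-0.2  8.6 57.2] yaw 90.68
tilt [-0.0287 -0.0036] ft [ 0.4  0.  -0.3] [-0.    0.69 -0.06  2.19  0.14  0.3   1.4 ] 84.99491975713208
[267, 251, 117, 112, 10205] mid [447.2 -28.4] ext [60.8 59.8] z 97.6
```

View pics/w10.png

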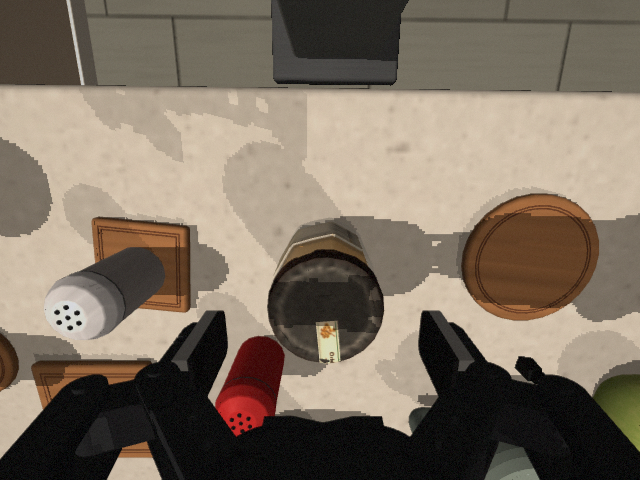

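move_arm(
  grip=[-1,-1,-1,-1,-1,-1],
  dp=[
    [0,0.008,0],
    [0,0,0],
    [0,0.001,0.02],
    [0,0.001,0.02],
    [0,0,0.01],
    [0,0,0],
  ],
  roll=[0,0,0,0,0,0],
)

```text
time: 25.48
tool_pos: [452.9, -28.5, 66.8]
tcp_rot: [-0.006, 0.703, 0.711, -0.008]
ft_force: [-0.5, -0.4, 0.2]
gripper_width: 85.2
```

```bash
python3 - <<'E'
from h import *
go(447,-28.8,58)
E
```

```text
at [452.9 -28.5  66.8] dp [-0.2 -5.8  8.9] yaw 90.65
tilt [-0.0203 -0.0033] ft [-0.5 -0.4  0.2] [-0.02  0.8  -0.03  2.18  0.15  0.19  1.39] 85.17214537994612
```

move_arm(
  grip=[-1,-1,-1,-1],
  dp=[
    [0,-0.006,0],
    [0,0,0.006],
    [0,0,0.003],
    [0,0,0],
  ],
  roll=[0,0,0,0],
)

```text
time: 25.98
tool_pos: [446.9, -28.7, 58.8]
tcp_rot: [-0.005, 0.703, 0.711, -0.008]
ft_force: [0.0, -0.8, 0.1]
gripper_width: 85.3
```

```bash
python3 - <<'E'
from h import *
go(447,-28.8,58)
E
```

```text
at [446.9 -28.7  58.8] dp [-0.1  0.1  0.8] yaw 90.64
tilt [-0.0182 -0.0032] ft [ 0.  -0.8  0.1] [-0.02  0.81 -0.03  2.2   0.15  0.15  1.39] 85.29592786988263
```

move_arm(
  grip=[1,1,1,1,1],
  dp=[
    [0,0,0],
    [0,0,0],
    [0,0,0],
    [0,0,0],
    [0,0,0],
  ],
  roll=[0,0,0,0,0],
  grip_force=60,
)

```text
time: 26.6
tool_pos: [447.2, -28.2, 59.9]
tcp_rot: [-0.005, 0.703, 0.711, -0.007]
ft_force: [-0.3, 0.8, 0.7]
gripper_width: 63.3
```

```bash
python3 - <<'E'
from h import *
go(447,-28.8,58)
E
```

```text
at [447.2 -28.2  59.9] dp [-0.5 -0.2  1.9] yaw 90.71
tilt [-0.0169 -0.0028] ft [-0.3  0.8  0.7] [-0.02  0.81 -0.03  2.21  0.15  0.15  1.39] 63.31914375425537
```

move_arm(
  grip=[1,1,1,1,1,1,1,1],
  dp=[
    [0,0,-0.015],
    [0,0,-0.02],
    [0,0,0],
    [0.02,0,0],
    [0.03,0,0],
    [0.03,0,0],
    [0.015,0,0],
    [0,0,0],
  ],
  roll=[0,0,0,0,0,0,0,0],
)

```text
time: 27.6
tool_pos: [444.4, 67.4, 90.1]
tcp_rot: [-0.007, 0.704, 0.71, -0.011]
ft_force: [0.8, -0.6, -4.3]
gripper_width: 63.4
```

```bash
python3 - <<'E'
from h import *
go(446,134.8,95); print(state()["joint_efforts"].round(1))
c,W=wristpts(); cv2.imwrite("pics/w11.png",c["frame"])
c=snapshot("side"); cv2.imwrite("pics/s1.png",c["frame"])
E
```

```text
at [444.4  67.4  90.1] dp [67.4  2.  -5.3] yaw 90.52
tilt [-0.0246 -0.0053] ft [ 0.8 -0.6 -4.3] [-0.24  0.75 -0.02  2.18  0.07  0.24  1.26] 63.43952676078249
[ -1.1 -46.7   0.6  -4.7  -0.1   0.1  -0.1]
```

View pics/w11.png

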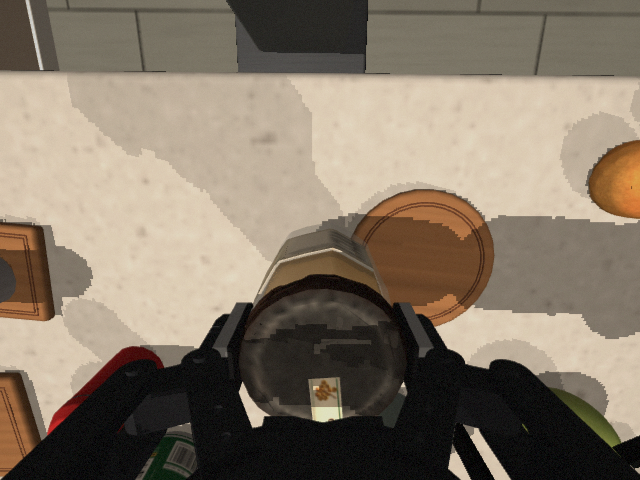

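View pics/s1.png

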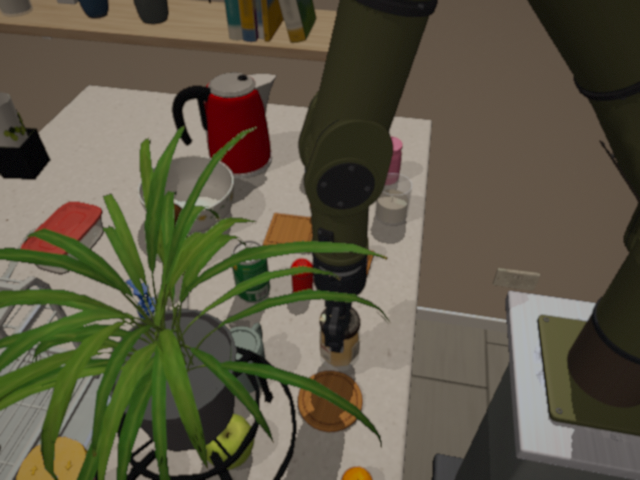

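move_arm(
  grip=[1,1,1,1],
  dp=[
    [0.008,0,0],
    [0.008,0,0],
    [0.008,0,0],
    [0,0,0],
  ],
  roll=[0,0,0,0],
)

```text
time: 28.2
tool_pos: [444.5, 88.7, 90.2]
tcp_rot: [-0.006, 0.706, 0.708, -0.011]
ft_force: [0.3, 0.1, -3.4]
gripper_width: 63.4
```

```bash
python3 - <<'E'
from h import *
go(446,134.8,95); print(state()["joint_efforts"].round(1))
E
```

```text
at [444.5  88.7  90.2] dp [46.1  1.5 -5.2] yaw 90.11
tilt [-0.0247 -0.0074] ft [ 0.3  0.1 -3.4] [-0.29  0.75 -0.02  2.17  0.05  0.25  1.23] 63.4297356231296
[ -0.2 -47.    1.1  -4.7  -0.    0.1  -0. ]
```

move_arm(
  grip=[1,1,1],
  dp=[
    [0.007,0,0],
    [0.007,0,0],
    [0,0,0],
  ],
  roll=[0,0,0],
)

```text
time: 28.58
tool_pos: [444.4, 103.7, 90.1]
tcp_rot: [-0.006, 0.706, 0.708, -0.011]
ft_force: [0.8, 0.8, -4.6]
gripper_width: 63.3
```

```bash
python3 - <<'E'
from h import *
go(446,134.8,95); print(state()["joint_efforts"].round(1))
c=snapshot("side"); cv2.imwrite("pics/s2.png",c["frame"][100:440,200:450])
E
```

```text
at [444.4 103.7  90.1] dp [31.1  1.5 -5.1] yaw 90.12
tilt [-0.0247 -0.0074] ft [ 0.8  0.8 -4.6] [-0.32  0.75 -0.01  2.16  0.03  0.26  1.21] 63.332122946733904
[ -0.2 -47.2   1.1  -4.9  -0.    0.1  -0. ]
```

View pics/s2.png

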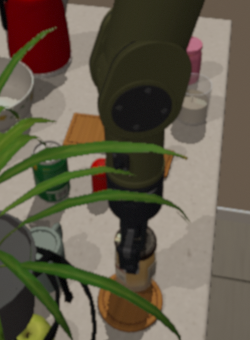

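move_arm(
  grip=[1,1,1],
  dp=[
    [0.006,0,0],
    [0.006,0,0],
    [0,0,0],
  ],
  roll=[0,0,0],
)

```text
time: 29.0
tool_pos: [444.3, 115.7, 90.0]
tcp_rot: [-0.006, 0.707, 0.707, -0.012]
ft_force: [-0.1, 0.3, -4.4]
gripper_width: 63.7
```

```bash
python3 - <<'E'
from h import *
go(446,134.8,95); print(state()["joint_efforts"].round(1))
E
```

```text
at [444.3 115.7  90. ] dp [19.   1.6 -5.2] yaw 90.06
tilt [-0.025  -0.0079] ft [-0.1  0.3 -4.4] [-0.35  0.75 -0.01  2.15  0.03  0.26  1.19] 63.693234664172735
[ -0.2 -47.5   1.2  -5.   -0.    0.1  -0. ]
```

move_arm(
  grip=[1,1,1],
  dp=[
    [0.006,0,0],
    [0.006,0,0],
    [0,0,0],
  ],
  roll=[0,0,0],
)

```text
time: 29.38
tool_pos: [444.3, 128.7, 89.9]
tcp_rot: [-0.006, 0.707, 0.707, -0.012]
ft_force: [-0.7, -0.2, -3.6]
gripper_width: 63.0
```

```bash
python3 - <<'E'
from h import *
go(446,134.8,95); print(state()["joint_efforts"].round(1))
c=snapshot("side"); cv2.imwrite("pics/s3.png",cv2.resize(c["frame"][100:440,200:450],None,fx=1.7,fy=1.7))
E
```

```text
at [444.3 128.7  89.9] dp [ 6.1  1.6 -5.2] yaw 90.06
tilt [-0.025  -0.0078] ft [-0.7 -0.2 -3.6] [-0.37  0.75 -0.01  2.14  0.02  0.27  1.17] 63.03077799751709
[ -0.2 -47.7   1.2  -5.2  -0.    0.1  -0. ]
```

View pics/s3.png

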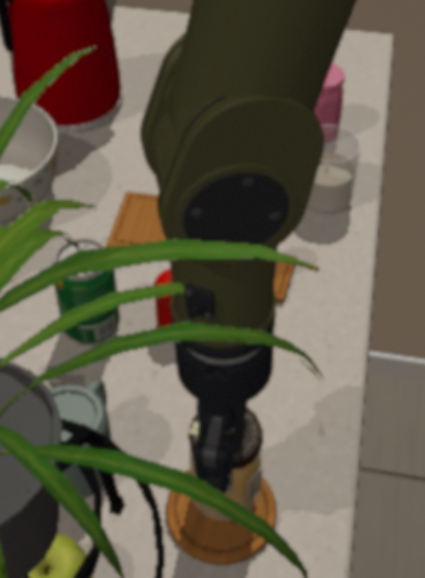

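move_arm(
  grip=[1,1,1,1,1],
  dp=[
    [0.006,0.001,0],
    [0,0,0.008],
    [0,0,0.006],
    [0,0,0.003],
    [0,0,0],
  ],
  roll=[0,0,0,0,0],
)

```text
time: 30.05
tool_pos: [444.6, 133.8, 71.2]
tcp_rot: [-0.006, 0.707, 0.707, -0.012]
ft_force: [-0.1, -0.1, -4.1]
gripper_width: 63.5
```

```bash
python3 - <<'E'
from h import *
go(446,134.8,70); print(state()["joint_efforts"].round(1))
E
```

```text
at [444.6 133.8  71.2] dp [1.  1.5 1.2] yaw 89.99
tilt [-0.0261 -0.009 ] ft [-0.1 -0.1 -4.1] [-0.39  0.79 -0.01  2.14  0.01  0.23  1.17] 63.4686162090016
[ -0.  -48.4   1.4  -4.3   0.    0.1  -0. ]
```

move_arm(
  grip=[1,1,1],
  dp=[
    [0,0.001,0.003],
    [0,0,0.002],
    [0,0,0],
  ],
  roll=[0,0,0],
)

```text
time: 30.42
tool_pos: [445.0, 133.7, 70.6]
tcp_rot: [-0.006, 0.707, 0.707, -0.011]
ft_force: [0.6, -0.8, -5.0]
gripper_width: 63.4
```

```bash
python3 - <<'E'
from h import *
go(446,134.8,70); print(state()["joint_efforts"].round(1))
E
```

```text
at [445.  133.7  70.6] dp [1.1 1.  0.6] yaw 89.96
tilt [-0.0242 -0.0079] ft [ 0.6 -0.8 -5. ] [-0.39  0.79 -0.01  2.15  0.01  0.23  1.17] 63.36508176344786
[ -0.  -49.    1.4  -4.1  -0.    0.2   0. ]
```

move_arm(
  grip=[1,1,1],
  dp=[
    [0,0.001,0.004],
    [0,0,0],
    [0,0,0],
  ],
  roll=[0,0,0],
)

```text
time: 30.8
tool_pos: [445.4, 133.4, 70.4]
tcp_rot: [-0.006, 0.708, 0.707, -0.011]
ft_force: [-0.7, 0.1, -4.2]
gripper_width: 63.5
```

```bash
python3 - <<'E'
from h import *
go(446,134.8,70); print(state()["joint_efforts"].round(1))
E
```

```text
at [445.4 133.4  70.4] dp [1.4 0.6 0.4] yaw 89.93
tilt [-0.0228 -0.0072] ft [-0.7  0.1 -4.2] [-0.38  0.79 -0.01  2.15  0.01  0.22  1.17] 63.53476902010011
[ -0.  -49.2   1.4  -4.2  -0.    0.2  -0. ]
```

move_arm(
  grip=[-0.5,-1,-1,-1,-1],
  dp=[
    [0,0,0],
    [0,0,0],
    [0,0,0],
    [0,0,0],
    [0,0,0],
  ],
  roll=[0,0,0,0,0],
)

```text
time: 31.42
tool_pos: [446.0, 133.4, 69.6]
tcp_rot: [-0.005, 0.708, 0.706, -0.011]
ft_force: [-1.0, -0.1, -0.2]
gripper_width: 85.5
```

```bash
python3 - <<'E'
from h import *
go(446,134.8,70)
c,W=wristpts(); find(W,446,135,50,100,120); cv2.imwrite("pics/w12.png",c["frame"])
E
```

```text
at [446.  133.4  69.6] dp [ 1.4  0.  -0.4] yaw 89.91
tilt [-0.0227 -0.0075] ft [-1.  -0.1 -0.2] [-0.38  0.8  -0.01  2.15  0.01  0.22  1.17] 85.51253433202592
[237, 274, 169, 148, 19856] mid [442.7 131.6] ext [56.  59.6] z 107.6
```

View pics/w12.png

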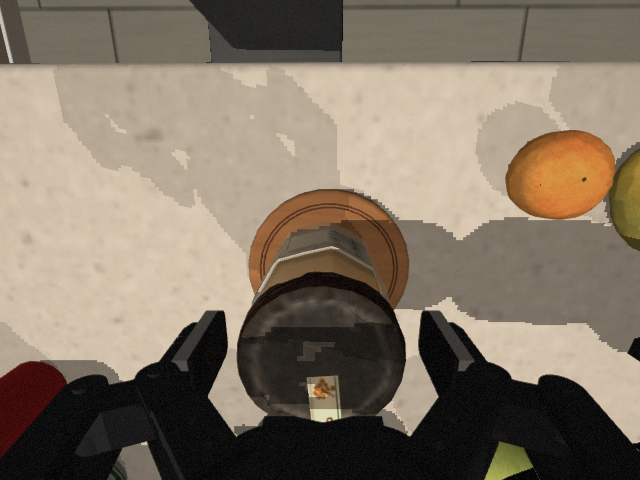

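move_arm(
  grip=[-1,-1,-1,-1,-1,-1,-1,-1],
  dp=[
    [0,0,-0.02],
    [0,0,-0.05],
    [-0.01,0,-0.05],
    [-0.05,0,-0.02],
    [-0.06,0,0],
    [-0.06,0,-0.01],
    [-0.01,0.01,-0.06],
    [0,0.01,-0.06],
  ],
  roll=[0,0,0,0,0,0,0,0],
)

```text
time: 32.48
tool_pos: [470.1, -60.2, 345.3]
tcp_rot: [-0.008, 0.707, 0.707, -0.013]
ft_force: [1.7, 0.7, -0.7]
gripper_width: 85.4
```

```bash
python3 - <<'E'
from h import *
go(630,-60.5,300)
c,W=wristpts(); find(W,446,135,50,100,120); find(W,456,-175,40,70,95); find(W,625,-62,60,105,122); cv2.imwrite("pics/w13.png",c["frame"])
W=pts(snapshot("top")); print("top"); find(W,446,135,50,100,120);find(W,625,-62,60,105,122);find(W,456,-175,40,70,95)
E
```

```text
at [470.1 -60.2 345.3] dp [1.000e-01 1.612e+02 4.040e+01] yaw 89.99
tilt [-0.0302 -0.0077] ft [ 1.7  0.7 -0.7] [ 0.06  0.36 -0.05  1.82  0.03  1.    1.57] 85.35753115274096
[463, 169, 59, 57, 2560] mid [446.1 130.5] ext [61.1 61.4] z 107.6
[216, 187, 35, 35, 937] mid [ 458.2 -175.3] ext [40.3 40.4] z 83.9
[302, 320, 46, 44, 1541] mid [631.7 -60.9] ext [55.7 55.8] z 111.2
top
[189, 255, 5, 20, 60] mid [444.1 157.2] ext [44.5 11.9] z 109.3
[271, 178, 25, 25, 472] mid [629.8 -60.7] ext [57.6 58.6] z 112.8
[321, 254, 17, 17, 226] mid [ 457.3 -176.7] ext [39.7 39.7] z 85.5
```

View pics/w13.png

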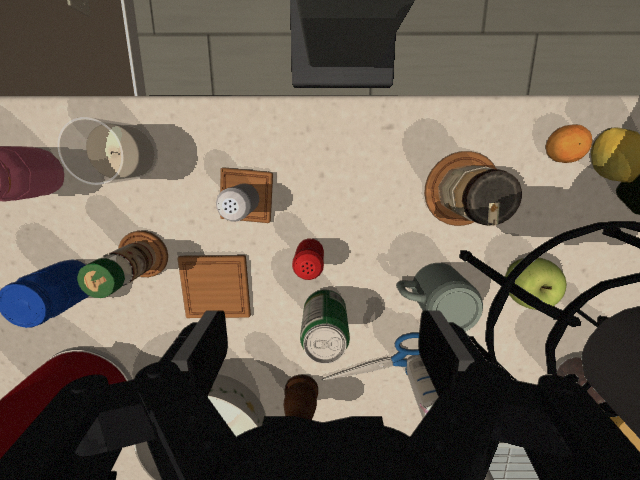

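move_arm(
  grip=[-1,-1,-1,-1,-1,-1,-1],
  dp=[
    [0,0.04,0],
    [0,0.05,0.01],
    [0,0.045,0.04],
    [0,0.02,0.05],
    [0,0,0.05],
    [0,0,0.02],
    [0,0,0],
  ],
  roll=[0,0,0,0,0,0,0],
)

```text
time: 33.45
tool_pos: [628.8, -60.2, 169.5]
tcp_rot: [-0.004, 0.706, 0.708, -0.009]
ft_force: [0.4, -0.7, 1.1]
gripper_width: 85.8
```

```bash
python3 - <<'E'
from h import *
go(630.7,-60.8,140)
c,W=wristpts(); find(W,630,-62,60,105,122); cv2.imwrite("pics/w14.png",c["frame"])
E
```

```text
at [628.8 -60.2 169.5] dp [-0.3  2.4 29.4] yaw 90.1
tilt [-0.0185 -0.008 ] ft [ 0.4 -0.7  1.1] [ 0.04  0.78 -0.04  1.59  0.05  0.8   1.55] 85.77472581303456
[280, 230, 90, 87, 6051] mid [631.8 -61.1] ext [54.8 55. ] z 111.1
```

View pics/w14.png

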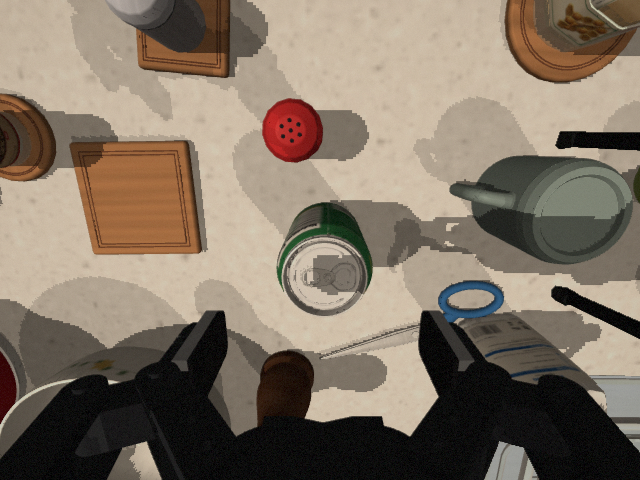

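move_arm(
  grip=[-1,-1,-1,-1,-1],
  dp=[
    [-0.001,0.002,0.02],
    [0,0.001,0.02],
    [0,0,0.01],
    [0,0,0],
    [0,0,0],
  ],
  roll=[0,0,0,0,0],
)

```text
time: 34.12
tool_pos: [634.2, -62.0, 121.3]
tcp_rot: [-0.0, 0.707, 0.708, -0.006]
ft_force: [-0.3, 0.8, 0.6]
gripper_width: 85.5
```

```bash
python3 - <<'E'
from h import *
go(631.2,-61,56)
c,W=wristpts(); find(W,630,-62,60,105,122)
E
```

```text
at [634.2 -62.  121.3] dp [ 1.6 -2.4 65.3] yaw 90.09
tilt [-0.0096 -0.0085] ft [-0.3  0.8  0.6] [ 0.04  0.84 -0.04  1.61  0.05  0.7   1.55] 85.46730520561748
[270, 241, 114, 112, 9815] mid [631.8 -61.2] ext [55.1 54.3] z 111.1
```

move_arm(
  grip=[-1,-1,-1,-1,-1,-1],
  dp=[
    [0.001,-0.003,0],
    [0,0,0.015],
    [0,0,0.02],
    [0,0,0.018],
    [0,0,0.006],
    [0,0,0],
  ],
  roll=[0,0,0,0,0,0],
)

```text
time: 34.92
tool_pos: [630.8, -61.4, 59.5]
tcp_rot: [0.0, 0.707, 0.708, -0.006]
ft_force: [-0.0, 0.0, 0.7]
gripper_width: 85.3
```

```bash
python3 - <<'E'
from h import *
go(631.4,-61,56)
E
```

```text
at [630.8 -61.4  59.5] dp [0.4 0.6 3.5] yaw 90.09
tilt [-0.0082 -0.0085] ft [-0.   0.   0.7] [ 0.04  0.93 -0.03  1.65  0.06  0.57  1.54] 85.27905794978359
```

Close on the can.

move_arm(
  grip=[1,1,1,1,1],
  dp=[
    [0,0,0],
    [0,0,0],
    [0,0,0],
    [0,0,0],
    [0,0,0],
  ],
  roll=[0,0,0,0,0],
  grip_force=55,
)

```text
time: 35.55
tool_pos: [631.4, -61.2, 60.5]
tcp_rot: [0.001, 0.706, 0.708, -0.005]
ft_force: [1.8, 0.1, -1.7]
gripper_width: 63.3
```

```bash
python3 - <<'E'
from h import *
go(598,-233.3,130)
E
```

```text
at [631.4 -61.2  60.5] dp [-172.6  -34.2  -67.9] yaw 90.11
tilt [-0.0065 -0.0082] ft [ 1.8  0.1 -1.7] [ 0.04  0.93 -0.03  1.65  0.06  0.57  1.54] 63.3496495626852
```

move_arm(
  grip=[1,1,1,1,1,1,1,1],
  dp=[
    [0,0,-0.015],
    [0,0,-0.03],
    [0,0,-0.015],
    [-0.02,-0.004,0],
    [-0.04,-0.008,0],
    [-0.04,-0.008,0],
    [-0.03,-0.006,0],
    [0,0,0],
  ],
  roll=[0,0,0,0,0,0,0,0],
)

```text
time: 36.55
tool_pos: [599.6, -202.9, 121.8]
tcp_rot: [-0.0, 0.708, 0.706, -0.01]
ft_force: [-0.1, -0.8, -4.7]
gripper_width: 63.2
```

```bash
python3 - <<'E'
from h import *
go(598,-233.3,130)
c,W=wristpts(); cv2.imwrite("pics/w15.png",c["frame"])
E
```

```text
at [ 599.6 -202.9  121.8] dp [-30.5  -1.6  -7.8] yaw 89.87
tilt [-0.0146 -0.0132] ft [-0.1 -0.8 -4.7] [ 0.28  0.84 -0.06  1.63  0.09  0.69  1.73] 63.185597340671016
```

View pics/w15.png

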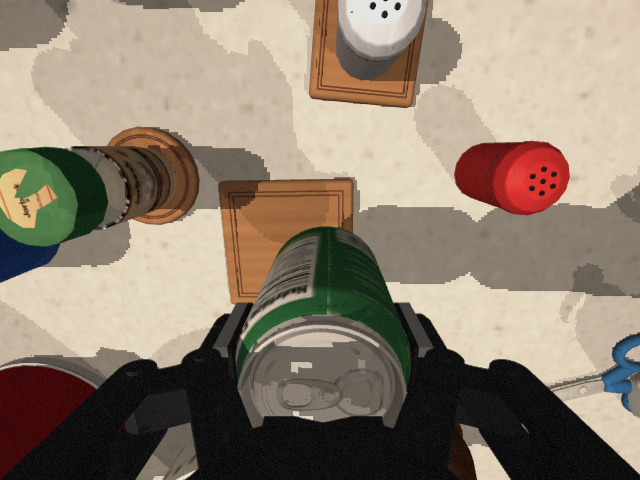

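move_arm(
  grip=[1,1,1,1,1,1],
  dp=[
    [-0.015,-0.001,0],
    [-0.013,-0.001,0],
    [0,0,0],
    [0,0,0.015],
    [0,0,0.012],
    [0,0,0],
  ],
  roll=[0,0,0,0,0,0],
)

```text
time: 37.35
tool_pos: [597.1, -227.6, 91.4]
tcp_rot: [-0.003, 0.706, 0.708, -0.009]
ft_force: [0.3, -0.2, -3.6]
gripper_width: 63.0
```

```bash
python3 - <<'E'
from h import *
go(598,-233.3,70.5)
c,W=wristpts(); find(W,598,-233,80,5,14)
E
```

```text
at [ 597.1 -227.6   91.4] dp [-5.6  1.2 20.9] yaw 90.23
tilt [-0.0169 -0.0084] ft [ 0.3 -0.2 -3.6] [ 0.32  0.89 -0.06  1.62  0.1   0.66  1.77] 63.02950517160477
[240, 187, 153, 117, 9031] mid [ 586.9 -234. ] ext [ 78.9 102.6] z 9.3
```

move_arm(
  grip=[1,1,1,1,1],
  dp=[
    [-0.006,0.001,0],
    [0,0,0.01],
    [0,0,0.008],
    [0,0,0.002],
    [0,0,0],
  ],
  roll=[0,0,0,0,0],
)

```text
time: 38.02
tool_pos: [598.8, -234.1, 71.0]
tcp_rot: [-0.002, 0.706, 0.709, -0.008]
ft_force: [0.1, -0.2, -3.8]
gripper_width: 63.2
```

```bash
python3 - <<'E'
from h import *
go(598,-233.3,70.5)
E
```

```text
at [ 598.8 -234.1   71. ] dp [ 0.9 -0.8  0.5] yaw 90.25
tilt [-0.015  -0.0089] ft [ 0.1 -0.2 -3.8] [ 0.33  0.92 -0.06  1.61  0.11  0.62  1.78] 63.19256566515227
```

move_arm(
  grip=[1,1,1],
  dp=[
    [0,0,0.003],
    [0,0,0.002],
    [0,0,0],
  ],
  roll=[0,0,0],
)

```text
time: 38.4
tool_pos: [599.7, -234.2, 71.2]
tcp_rot: [-0.001, 0.706, 0.709, -0.008]
ft_force: [-0.8, -0.2, -2.7]
gripper_width: 63.6
```

```bash
python3 - <<'E'
from h import *
go(598,-233.3,70.5)
E
```

```text
at [ 599.7 -234.2   71.2] dp [ 0.9 -1.7  0.7] yaw 90.24
tilt [-0.0124 -0.0099] ft [-0.8 -0.2 -2.7] [ 0.33  0.92 -0.06  1.61  0.11  0.62  1.78] 63.56957497883467
```

In contact (no more sinking). Release and rise.

move_arm(
  grip=[-0.5,-1,-1,-1,-1,-1],
  dp=[
    [0,0,0],
    [0,0,0],
    [0,0,0],
    [0,0,0],
    [0,0,0],
    [0,0,-0.015],
  ],
  roll=[0,0,0,0,0,0],
)

```text
time: 39.15
tool_pos: [600.5, -234.2, 86.4]
tcp_rot: [-0.001, 0.706, 0.709, -0.008]
ft_force: [-0.4, -0.4, -0.2]
gripper_width: 85.5
```

```bash
python3 - <<'E'
from h import *
go(598,-233.3,70.5)
c,W=wristpts(); cv2.imwrite("pics/w16.png",c["frame"]); find(W,598,-233,60,110,130)
E
```

```text
at [ 600.5 -234.2   86.4] dp [ 1.  -2.3 15.9] yaw 90.24
tilt [-0.0117 -0.01  ] ft [-0.4 -0.4 -0.2] [ 0.33  0.9  -0.06  1.61  0.1   0.65  1.78] 85.4671865107929
[246, 269, 157, 153, 18810] mid [ 598.7 -234.7] ext [57.  59.1] z 120.9
```

View pics/w16.png

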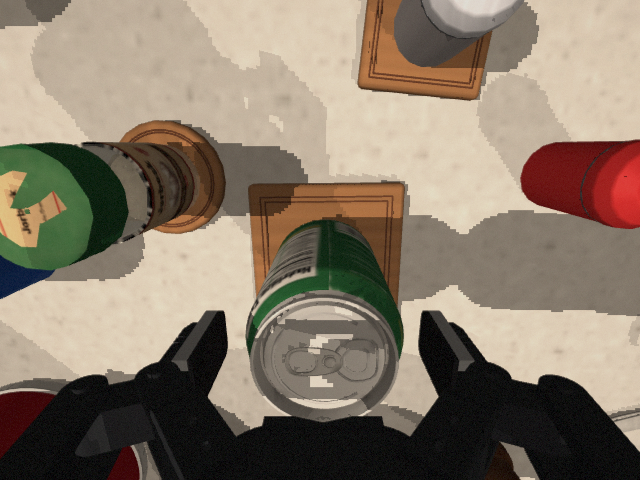

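Rise clear and back off for a final check of everything.

move_arm(
  grip=[-1,-1,-1,-1,-1,-1,-1,-1],
  dp=[
    [0,0,-0.03],
    [0,0,-0.05],
    [0,0,-0.06],
    [0,0,-0.06],
    [0,0,-0.06],
    [0.03,-0.05,-0.02],
    [0.03,-0.05,-0.02],
    [0,0,0],
  ],
  roll=[0,0,0,0,0,0,0,0],
)

```text
time: 40.2
tool_pos: [504.2, -170.6, 406.4]
tcp_rot: [0.009, 0.706, 0.708, -0.002]
ft_force: [1.1, -0.6, -0.1]
gripper_width: 85.1
```

move_arm(
  grip=[-1,-1,-1,-1],
  dp=[
    [0.03,-0.04,-0.04],
    [0.03,-0.02,-0.05],
    [0,0,0],
    [0,0,0],
  ],
  roll=[0,0,0,0],
)

```text
time: 40.7
tool_pos: [446.5, -112.0, 494.3]
tcp_rot: [0.01, 0.706, 0.708, -0.002]
ft_force: [0.4, -0.6, -0.8]
gripper_width: 85.2
```

```bash
python3 - <<'E'
from h import *
go(598,-233.3,70.5); print(state()["qd"].round(3))
c,W=wristpts(); cv2.imwrite("pics/w17.png",c["frame"])
t=snapshot("top"); T=pts(t); cv2.imwrite("pics/top2.png",cv2.resize(t["frame"][150:320,160:520],None,fx=2.2,fy=2.2))
for n,x,y,r,lo,hi in(("spice",545,-338,40,105,125),("shaker",456,-175,40,70,95),("jar",446,135,50,100,120),("can",598,-233,60,110,130),("mug",596,112,50,80,95),("candle",396,-333,60,80,95),("srm",544,-338,60,5,15),("ssm",455,-175,60,5,15),("lrm",446,135,70,5,15),("lsm",598,-233,80,5,15)):
    print(n); find(W,x,y,r,lo,hi); find(T,x,y,r,lo,hi)
E
```

```text
at [ 446.5 -112.   494.3] dp [-114.7  146.2  427.5] yaw 90.14
tilt [ 0.0118 -0.0163] ft [ 0.4 -0.6 -0.8] [ 0.22  0.21 -0.11  1.57  0.04  1.35  1.68] 85.2384558434545
[-0.011 -0.019 -0.009 -0.031 -0.009  0.008 -0.001]
spice
[178, 236, 28, 27, 602] mid [ 545.7 -338.2] ext [43.3 43. ] z 115.0
[388, 218, 19, 19, 286] mid [ 544. -338.] ext [43.5 43.6] z 116.9
shaker
[277, 182, 26, 25, 511] mid [ 458.4 -175.9] ext [39.9 41.5] z 84.3
[326, 254, 6, 1, 6] mid [ 477.1 -175.2] ext [ 0.4 12.3] z 76.6
jar
[461, 170, 43, 41, 1359] mid [446.4 130.7] ext [60.9 61.4] z 107.7
[189, 252, 24, 26, 488] mid [444.5 135.3] ext [60.5 52.9] z 109.5
can
[237, 263, 38, 36, 1031] mid [ 599.3 -233.8] ext [57.8 59.2] z 120.9
[341, 191, 27, 27, 555] mid [ 599.3 -234.1] ext [61.1 63. ] z 122.1
mug
[432, 253, 43, 39, 1283] mid [594.8 111.6] ext [68.2 69.2] z 86.1
[200, 190, 29, 30, 680] mid [594.3 111.8] ext [72.2 68.7] z 88.1
candle
[165, 131, 50, 49, 466] mid [ 395.9 -332.8] ext [73.7 75.3] z 88.2
[377, 274, 32, 32, 146] mid [ 394.  -332.5] ext [73.8 75.2] z 89.9
srm
[194, 214, 37, 36, 485] mid [ 545.  -337.2] ext [71.  68.9] z 9.2
[377, 218, 29, 27, 242] mid [ 543.5 -339.4] ext [68.8 73.9] z 11.0
ssm
[274, 165, 41, 44, 952] mid [ 456.2 -175.2] ext [76.1 76.1] z 9.2
[316, 249, 30, 31, 262] mid [ 454.  -181.2] ext [77.  72.9] z 10.8
lrm
[432, 154, 57, 57, 1060] mid [447.1 129.4] ext [102.3  92.9] z 9.2
[193, 243, 21, 12, 97] mid [487.1 152.9] ext [29.  51.4] z 11.0
lsm
[239, 233, 55, 49, 1321] mid [ 598.1 -233.2] ext [100.2 103.5] z 9.4
[331, 189, 41, 42, 785] mid [ 597.2 -233.5] ext [103.3 101.9] z 11.1
```

View pics/w17.png

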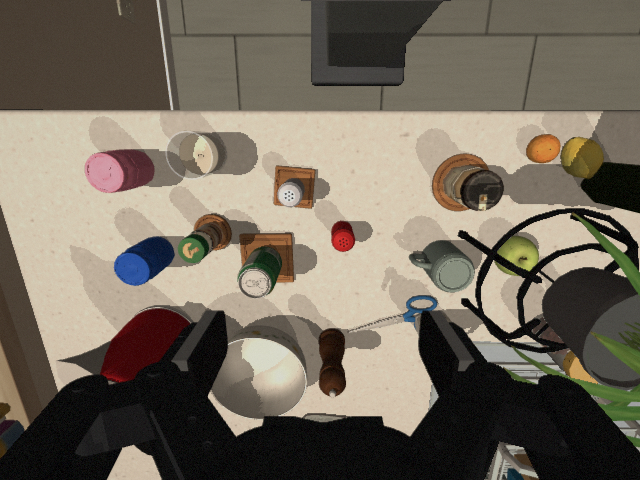

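View pics/top2.png

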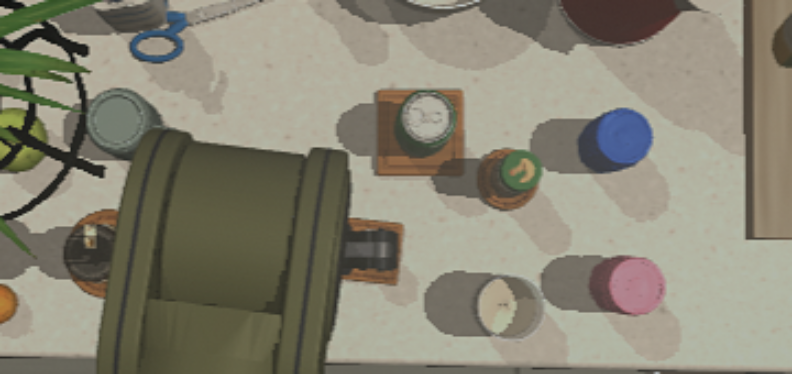

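```bash
python3 -c "
from plant import *
print(sign_off())"
```

```text
the job is handed in; nothing more can be done
None
```

All four things are standing upright on their own mats, and I handed the job in at about 41 s of the 112 s allowed. I moved them one at a time: spice jar, salt shaker, glass jar, then drinks can. No verdict was reported.

The last check used the wrist and top cameras. Offsets are from the mat centres:

| Thing | Mat | Offset |
|---|---|---|
| Spice jar | small round | about 1 mm |
| Salt shaker | small square | about 2–3 mm |
| Glass jar | large round | about 1–4 mm |
| Drinks can | large square | about 1–2 mm |

- **Heights:** the tops sit where they should for things resting on a 10 mm mat.
- **Mug and candle:** both within about 2 mm of where they started. The red, blue and pink look-alikes were not touched.
- **Robot:** the gripper is empty and clear of everything.

These checks did not fully agree or could not be made:

- **Glass jar:** the two cameras differ by about 4.6 mm in y (130.7 against 135.3 mm). Both readings are well inside the 15 mm limit.
- **Shaker:** the arm hid it from the top camera in the last picture. Its position comes from the wrist camera and an earlier top view.
- **Can:** the gripper read 63 mm on the 66 mm can. It held without slipping.
- **Tool tilt:** the tool leaned by up to 0.057 rad while working, and I could not correct that directly. The things stood level after release.
- **Plant leaf:** one leaf hangs over the large round mat. The arm overlapped it when placing the jar, with no contact force felt.

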